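Re-index a mitre swivel and lay a thin-walled tube in it

TASK

The saw's mitre swivel is pinned in its straight position. Pull up its orange spring plunger, twist it anticlockwise into its rest notch and let go so that it stays retracted; swing the swivel table by its black handle anticlockwise to the far stop; then turn the plunger back and let it drop fully into the new notch. Finally take the thin-walled silver tube from its grey rack, pinching it with less than 30 N because it dents, and lay it gently, without dropping it, in the middle of the two V blocks on the swivel; let go of everything and do not disturb the other things on the table.

Things in the scene. Friction and masses are not known exactly. Their poses are not given: they have to be found in the camera images.
- stand: Fixed grey mitre stand, bolted down: base 230 (x) x 280 (y) x 18 mm high. Origin on the table, on the vertical swivel axis; z up. The base spans y -120 to +160 mm. The plunger bracket stands on its +y edge, its brass cam collar 26 mm in radius; the collar's tallest part is 88 mm above the table.
- swivel (a joint): Angle of the green swivel table about the vertical axis through the stand's origin, rad, growing anticlockwise from above. 0 = straight (start, white mark), 0.785 = mitre (red mark). Rigid stops at -0.012 and 0.797; the pin enters a notch within 0.012 rad of it, so at the far stop it drops. The pin blocks turning unless plunger_lift is over 0.010. Friction 0.15 N m; stays where left.
- handle_grip (a point): On the axis of the swivel table's upright black handle: round, 24 mm in diameter, from 48 to 110 mm above the table. This point is 88 mm up, 165 mm from the swivel axis, on the swivel's -y side at right angles to the V grooves (stand-frame bearing -112.5 degrees at swivel 0, -67.5 at 0.785). Axes as cradle.
- plunger_grip (a point): Centre of the orange T grip of the plunger: a bar 66 mm long (along its own x), 14 mm wide (own y), 20 mm high, 122 mm above the table when the plunger is down; z up. 96 mm from the swivel axis along the stand's +y. The frame turns with plunger_twist: at twist 0 its axes are parallel to the stand's.
- plunger_lift (a joint): Height by which the plunger is pulled up, m: 0 = fully down in an index notch, 0.014 = hanging in the rest notch, 0.026 the most; 0.009 if the pin stands on the rim between index notches. The spring pulls it down with 6 N at 0, 12 N at 0.026, plus 1.2 N weight. It twists only while above 0.017 (the ridge beside the rest notch).
- plunger_twist (a joint): Turn of the T grip, rad, anticlockwise from above: 0 = pin can drop; 0.82 to 1.2 (stop) = over the rest notch, 1.05 its middle. To park: lift to about 0.021, twist to 1.05, lower, let go. To drop: lift from 0.014 to about 0.021, twist back to 0, lower, let go.
- cradle (a point): Centre of the tube once it lies in the swivel's two V blocks: on the swivel axis, 76 mm above the table. x along the V grooves (stand-frame bearing -22.5 degrees at swivel 0, +22.5 at 0.785), z up. Dark V blocks 24 mm long at x = -55 and +55 mm, 90-degree grooves, 66 mm wide over all, tops at 75 mm; the disc between them is 38 mm above the table, so fingers can reach down at the middle.
- rack: Fixed storage rack: wooden foot 150 x 85 x 8 mm with two grey V blocks 24 mm long at x = -55 and +55 mm, tops 53 mm above the table. Origin under its centre, x along its grooves, z up.
- tube: Silver thin-walled tube, 40 mm in diameter, 180 mm long, 0.15 to 0.31 kg. Origin at its centre, 54 mm above the table in the rack; own x along the tube. It dents if a finger squeezes it with 30 N or more, if it is pressed or knocked down with 60 N, or if it is dropped from more than about 8 mm. 10 to 20 N of grip carries it.
- angle_plate: Bystander, leave alone. Yellow-painted steel angle plate, loose, 75 x 90 mm foot and a 72 mm high wall; origin under the centre of its foot.
- oil_bottle: Bystander, leave alone. Yellow oil bottle, 64 mm across, 150 mm tall, upright; origin under its centre.
- chip_brush: Bystander, leave alone. Chip brush lying on the table; origin under its middle.
- wrench: Bystander, leave alone. Steel spanner lying on the table; origin under its middle.
- mug: Bystander, leave alone. Blue mug, 80 mm across, 90 mm high, upright; origin under its centre.
- offcut_bin: Bystander, leave alone. Open blue plastic bin 160 x 200 x 70 mm holding one short offcut; origin under its centre.
Things that resemble listed ones, but are neither listed nor needed, are in the scene too. There is more than one size of the tube; the job needs the largest.

How it is judged:
On the way, in this order (a step that is already met when the one before it is completed fails the run):
1. the plunger hangs retracted in its rest notch, let go, with the swivel still straight (value of joint plunger_lift between 0.012 and 0.016 m and value of joint plunger_twist above 0.75 rad and contact force between the fingers and stand below 0.2 N and value of joint swivel below 0.1 rad), for 0.3 s.
2. the swivel is swung to its far notch while the plunger stays parked (value of joint plunger_lift between 0.012 and 0.016 m and value of joint plunger_twist above 0.75 rad and value of joint swivel above 0.755 rad), for 0.2 s.
3. the plunger has dropped fully into the far notch (value of joint plunger_lift below 0.003 m and value of joint plunger_twist below 0.25 rad and value of joint swivel between 0.755 and 0.815 rad), for 0.2 s.
4. the tube lies in both V blocks of the swivel (x of tube in the frame of cradle between -0.025 and 0.025 m and y of tube in the frame of cradle between -0.005 and 0.005 m and z of tube in the frame of cradle between -0.005 and 0.005 m and angle between the x axis of tube and the x axis of cradle, either way round below 0.06 rad), for 0.2 s.
At the end, for the whole second after the job is handed in: Swivel at 0.785 rad (within 0.03), plunger down in that notch (lift under 3 mm, twist under 0.25 rad); tube at rest in both V blocks, centre within 25 mm of the cradle point along the grooves, 5 mm across and in height, aligned within 0.06 rad; fingers off (all of step 3 and all of step 4 and contact force between the fingers and stand below 0.2 N and contact force between the fingers and tube below 0.2 N and linear speed of tube below 0.01 m/s and angular speed of tube below 0.1 rad/s and velocity of joint swivel between -0.02 and 0.02 rad/s); the robot touches nothing.
It fails at once if the tube is squeezed with 30 N or more by a finger (60 N for both fingers together) (contact force between the fingers and tube above 60 N).
It fails at once if the tube is knocked down hard on the swivel (over 60 N) (contact force between tube and stand above 60 N).
It fails at once if the tube is dropped (it falls faster than 0.4 m/s, some 8 mm, out of the fingers) (contact force between the fingers and tube below 0.2 N and linear speed of tube above 0.4 m/s).
It fails at once if a bystander is shoved by more than 40 mm (distance of any of angle_plate, oil_bottle, chip_brush, wrench, mug, offcut_bin from where it was at the start of the episode above 0.04 m).
It fails at once if the oil bottle or the mug is tipped over (angle between any of oil_bottle, mug's own z axis and vertical above 0.5 rad).
It also fails if it takes over 72 s, if anything falls off the work surface, if the arm or the gripper's body presses on something with over 40 N, if the wrist force passes 120 N, or if a joint passes its speed limit or range.

ROBOT

A 6-joint arm with a two-finger parallel gripper is mounted at the origin on the work surface. World frame = base frame: x ahead of the robot, y to its left, z up, the work surface at z = 0. Lengths are in m, angles in rad, forces in N, time in s.
With the tool pointing down it reaches from about 0.25 to 0.725 m from the base axis. Payload 4 kg.
Tool frame: the origin (TCP) lies on the centre line of the jaws, within the pads' length; the fingertips stand 14 mm ahead of it and the grasp point (between the pads) lies 5 mm behind it; z points along the fingers, x is the direction in which the jaws open and shut, and the axes are right-handed (so a half turn about z gives the same grasp; the last joint's range is limited). The gripper opens to 85 mm and grips with 20 to 120 N. Pads are 22 mm wide; open, the fingers measure 114 mm over their backs; the gripper's body (76 mm by 85 mm) begins 54 mm behind the grasp point. The pads swing forward as they close: fully open they stand 13 mm farther back than shut.
Start: joints at [-1.105, 0.241, 0.005, 1.335, 0, 1.571], TCP at [0.225, -0.447, 0.245] pointing down, gripper open.
Joint ranges: [-2.72, 2.72], [-1.05, 1.87], [-1.09, 1.28], [-1.99, 2.15], [-1.42, 1.44], [-3.14, 3.14]. Speed limits (rad/s): [2.79, 2.79, 3.14, 3.14, 3.14, 3.14].

INTERFACE

Orientations are given as a unit quaternion [x, y, z, w].
In Python, from workcell import get_obs, optics, ticket gives the robot as it stands.
- The arm moves only by the shell command python3 -m inch 'ROWS'. ROWS is JSON, a list that holds one entry, the list of rows, each a list of 5 numbers: the finger opening in cm, from 0 to 8.54, then the shift along the tool's x, y, z in cm, then the turn about the tool's z in degrees. In form: [[[fingers, dx, dy, dz, roll], ...]]. A call has exactly 5 rows; each row is the pose to reach, as a shift and turn from the pose measured when the call began, along the tool's axes at that moment; what a row does not reach only later rows make up. A row lasts 1/8 s, in which the tool goes at most 62.5 mm and 10.7 degrees, less where a joint would pass 70% of its speed; a pose out of reach is approached as far as the arm can. A call with a gripper value outside its range is refused whole. The fingers move at their own pace and stop on an object; the grip force is fixed at half the most. Time passes only in rows, so rows that repeat a pose let the fingers close, or fill a call up. It gives the time, the measured TCP pose, the force and the opening at its end, in the units of the state.
- get_obs(): the state, without advancing time (a new reading comes with each control period).
- optics.camera(name): name is "scene" or "top" or "wrist"; returns (picture, depth): 384x512x3 uint8, red, green, blue; 384x512 float32, m along the optical axis (not along the pixel's ray), 0 where there is no reading.
- optics.camera_info(name): a dict with "vfov" (degrees; the focal length in pixels is half the picture's height over the tangent of half this angle, whatever the lens; pixels are square), "cx", "cy" (the principal point, pixels), "R" (3x3) and "t" (3): a world point X has camera coordinates R X + t. Camera axes: x right, y down, z forward; pixel columns grow to the right and rows downward; lengths in m; the calibration is good to about 2 mm. A picture is of the moment at which its call begins: read the wrist's pose just before it. camera_info takes no time and is no camera call; for the wrist camera it gives the pose at the moment of the call.
- ticket.job_done(): hands the job in, once; it reports no verdict.
The state is a dict: "clock": time; "joint_pos": joint angles; "joint_vel": joint speeds; "tau": joint torques, N m; "eef_pos": TCP position; "tool_rot": TCP orientation; "ft_force": force on the tool from outside, world axes, zero at the start; "ft_torque": the same for the moment, N m; "grip_width": finger opening in m.
Only numpy, scipy, OpenCV 4.12 (cv2) and the standard library are available. Lean on these libraries where they do the work, as an engineer would, in place of code of your own. Each camera call takes 0.05 s, during which the arm holds its last target.

## Working session

There is one attempt and no reset: what is moved stays moved. The work goes in short steps, Python scripts to look and compute and a shell command to move; the robot and the scene stay as the last step left them, time stands still between calls to the robot, and variables do not carry over. Pictures are saved under pics/ and viewed, and the job is handed in when it is done.

```bash
ls; mkdir -p pics
python3 - <<'E'
from workcell import get_obs, optics
import cv2, numpy as np
o=get_obs()
print({k:np.round(v,3).tolist() for k,v in o.items()})
for n in ("scene","top"):
    p,d=optics.camera(n); cv2.imwrite(f"pics/{n}0.png",cv2.cvtColor(p,cv2.COLOR_RGB2BGR)); np.savez(f"pics/{n}0.npz",p=p,d=d)
    i=optics.camera_info(n); print(n,i)
E
```

```text
pics
{'clock': 0.0, 'joint_pos': [-1.105, 0.241, 0.004, 1.335, -0.0, 1.571], 'joint_vel': [0.002, 0.0, -0.0, 0.001, -0.001, 0.001], 'tau': [-0.0, -37.232, 25.241, 0.017, 0.0, 0.0], 'eef_pos': [0.224, -0.446, 0.244], 'tool_rot': [0.851, -0.525, -0.001, -0.001], 'ft_force': [-0.326, -0.061, -0.297], 'ft_torque': [0.024, -0.01, -0.002], 'grip_width': 0.086}
scene {'vfov': 49.748396704565145, 'cx': 251.65549008608795, 'cy': 193.6585459870744, 'R': array([[ 0.67027304,  0.74192008, -0.01698956],
       [ 0.59505575, -0.55098938, -0.58508065],
       [-0.44344415,  0.38205405, -0.81079713]]), 't': array([-0.38337325, -0.26799045,  1.5509342 ])}
top {'vfov': 48.69479885903326, 'cx': 255.54981297465864, 'cy': 188.57583171244985, 'R': array([[ 0.00836222, -0.99971702,  0.02227017],
       [-0.9939518 , -0.0107486 , -0.10928994],
       [ 0.10949839, -0.02122157, -0.99376041]]), 't': array([-1.43542366e-03,  5.65744710e-01,  1.50446324e+00])}
```

View pics/scene0.png

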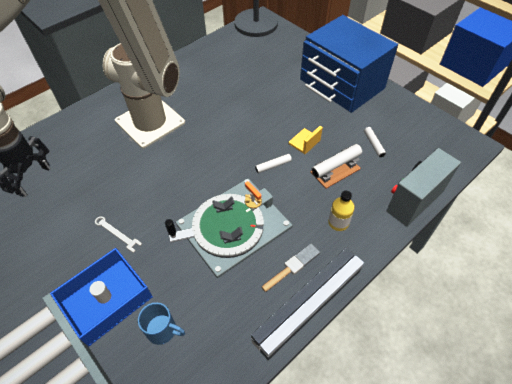

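View pics/top0.png

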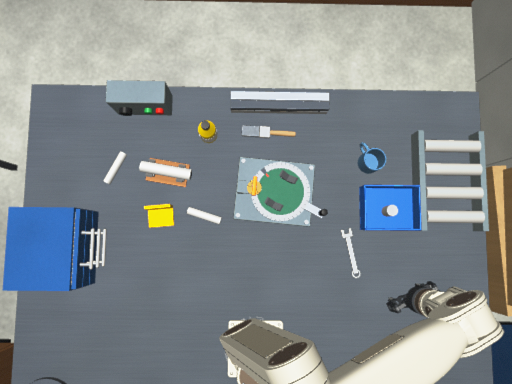

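```bash
cat > h.py <<'E'
import numpy as np, cv2
from workcell import get_obs, optics
def snap(n,tag):
    i=optics.camera_info(n); p,d=optics.camera(n)
    np.savez(f"pics/{tag}.npz",p=p,d=d,**{k:np.array(v) for k,v in i.items()})
    cv2.imwrite(f"pics/{tag}.png",cv2.cvtColor(p,cv2.COLOR_RGB2BGR)); return p,d,i
def f(i): return 192/np.tan(np.radians(float(i['vfov']))/2)
def onz(i,uv,z):
    uv=np.atleast_2d(np.array(uv,float)); r=np.c_[(uv[:,0]-i['cx'])/f(i),(uv[:,1]-i['cy'])/f(i),np.ones(len(uv))]
    C=-i['R'].T@i['t']; w=r@i['R']
    return C+w*((z-C[2])/w[:,2])[:,None]
def cloud(i,d):
    v,u=np.mgrid[:384,:512]; c=np.stack([(u-i['cx'])/f(i)*d,(v-i['cy'])/f(i)*d,d],-1)
    return (c-i['t'])@i['R']
def proj(i,X):
    c=np.atleast_2d(X)@i['R'].T+i['t']; return c[:,:2]/c[:,2:]*f(i)+[float(i['cx']),float(i['cy'])]
def tool(o=None):
    from scipy.spatial.transform import Rotation as Ro
    o=o or get_obs(); return np.array(o['eef_pos']),Ro.from_quat(o['tool_rot']).as_matrix()
def say():
    o=get_obs(); P,R=tool(o); print('clk',round(o['clock'],2),'P',P.round(4),'xaxis',R[:,0].round(3),'yaw',round(np.degrees(np.arctan2(R[1,0],R[0,0])),2),'z',R[:,2].round(3),'F',np.round(o['ft_force'],1),'T',np.round(o['ft_torque'],2),'g',round(o['grip_width'],4),'j',np.round(o['joint_pos'],2))
def to(goal,yaw=None):
    "shift in tool axes (cm) from now to TCP goal; roll deg to bring tool x (mod 180) to yaw"
    P,R=tool(); print('shift cm',(100*R.T@(np.array(goal)-P)).round(2))
    if yaw is not None:
        a=np.degrees(np.arctan2(R[1,0],R[0,0])); r=-(yaw-a); r=(r+90)%180-90; print('roll',round(r,2))
E
python3 - <<'E'
from h import *
for n in("top","scene"):
    i=optics.camera_info(n); z=np.load(f"pics/{n}0.npz"); p,d=z['p'],z['d']; np.savez(f"pics/{n}0.npz",p=p,d=d,**i)
    W=cloud(i,d); hsv=cv2.cvtColor(p,cv2.COLOR_RGB2HSV)
    box=dict(top=(95,115,335,240),scene=(150,110,400,300))[n]
    H,S,V=[hsv[...,k].astype(int) for k in range(3)]
    def rep(name,m):
        mm=np.zeros_like(H,bool); x0,y0,x1,y1=box; mm[y0:y1,x0:x1]=m[y0:y1,x0:x1]
        nn,l,st,c=cv2.connectedComponentsWithStats(mm.astype(np.uint8))
        for k in range(1,nn):
            if st[k,4]>25: q=W[l==k]; print(n,name,c[k].round(1),st[k,4],'med',np.median(q,0).round(3),'zmax',np.percentile(q[:,2],95).round(3))
    rep('orange',(H<16)&(S>170)&(V>150)); rep('green',(H>60)&(H<90)&(S>90)); rep('white',(S<40)&(V>190)); rep('black',(V<35)); rep('redmark',((H<5)|(H>175))&(S>150)&(V>120))
    x0,y0,x1,y1=dict(top=(100,120,340,240),scene=(160,140,400,280))[n]
    cv2.imwrite(f"pics/{n}0c.png",cv2.resize(cv2.cvtColor(p[y0:y1,x0:x1],cv2.COLOR_RGB2BGR),None,fx=3.3,fy=3.3,interpolation=cv2.INTER_CUBIC))
E
```

```text
top green [280.7 191.6] 1300 med [ 0.554 -0.087  0.037] zmax 0.043
top white [264.4 131.2] 106 med [ 0.782 -0.026  0.019] zmax 0.025
top white [114.1 166.8] 204 med [0.64  0.518 0.026] zmax 0.032
top white [164.8 169.3] 478 med [0.627 0.325 0.071] zmax 0.077
top white [288.6 194.8] 998 med [ 0.518 -0.128  0.036] zmax 0.042
top white [259.  174.8] 57 med [ 0.617 -0.008  0.037] zmax 0.042
top white [203.6 214.9] 228 med [0.469 0.189 0.025] zmax 0.031
top white [237.3 214.7] 28 med [0.47  0.07  0.021] zmax 0.028
top white [ 97.8 234. ] 33 med [0.398 0.535 0.108] zmax 0.115
top white [103.5 233.5] 31 med [0.401 0.536 0.049] zmax 0.054
scene orange [253.8 192. ] 35 med [0.583 0.007 0.13 ] zmax 0.135
scene green [226.9 223.9] 1560 med [ 0.556 -0.088  0.038] zmax 0.042
scene white [166.8 124.5] 457 med [0.072 0.046 0.012] zmax 0.017
scene white [374.7 139.7] 164 med [0.639 0.519 0.026] zmax 0.031
scene white [338.  158.7] 508 med [0.631 0.325 0.071] zmax 0.077
scene white [273.7 162. ] 228 med [0.473 0.19  0.025] zmax 0.03
scene white [215.5 228.7] 1178 med [ 0.519 -0.137  0.038] zmax 0.042
scene white [263.9 222.3] 272 med [0.621 0.003 0.02 ] zmax 0.041
scene white [285.7 222.1] 26 med [0.668 0.053 0.024] zmax 0.027
scene white [384.3 284.4] 1023 med [ 0.907  0.514 -0.749] zmax -0.74
scene white [293.9 263.9] 169 med [ 0.781 -0.027  0.02 ] zmax 0.024
scene white [337.6 279.1] 696 med [0.903 0.01  0.061] zmax 0.064
scene white [217.6 268. ] 29 med [ 0.644 -0.195  0.023] zmax 0.027
scene black [314.7 172.6] 28 med [0.61  0.238 0.055] zmax 0.065
scene black [345.4 195.9] 62 med [0.77  0.175 0.15 ] zmax 0.153
scene black [170.4 227.8] 92 med [ 0.487 -0.231  0.091] zmax 0.111
```

View pics/top0c.png

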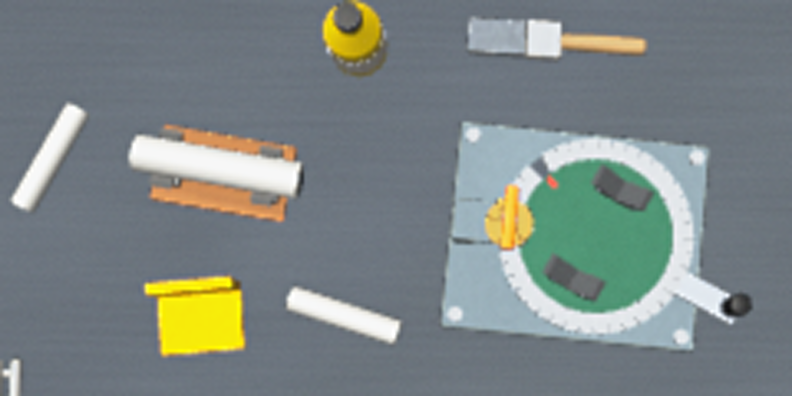

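View pics/scene0c.png

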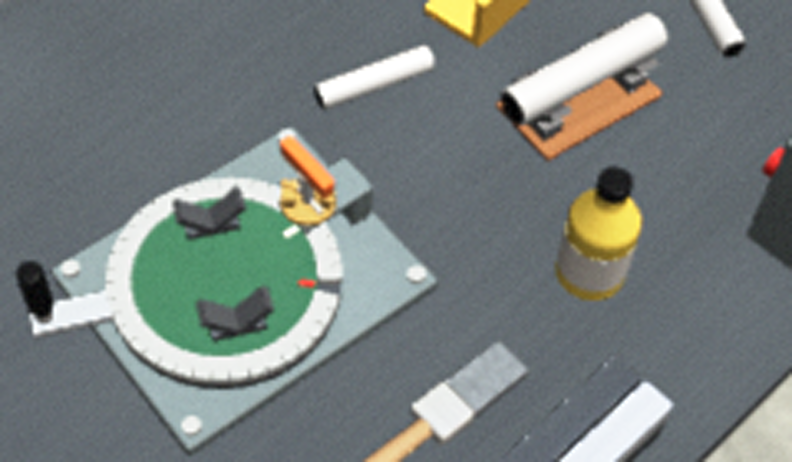

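Run:
```python
from h import *
for n in("top","scene"):
    z=np.load(f"pics/{n}0.npz"); i={k:z[k] for k in z.files}; p,d=z['p'],z['d']; W=cloud(i,d)
    hsv=cv2.cvtColor(p,cv2.COLOR_RGB2HSV); H,S,V=[hsv[...,k].astype(int) for k in range(3)]
    # stand base: height points 10..26mm around
    X=W
    near=(np.hypot(W[...,0]-.556,W[...,1]+.088)<.27)
    base=near&(W[...,2]>.012)&(W[...,2]<.026)&(d>0)&(W[...,0]<.73)&(W[...,1]>-.26)
    m=base.astype(np.uint8); m=cv2.morphologyEx(m,cv2.MORPH_OPEN,np.ones((3,3)))
    nn,l,st,c=cv2.connectedComponentsWithStats(m); keep=l==1+np.argmax(st[1:,4])
    v,u=np.nonzero(m); q=W[m>0]; print(n,'base',len(q),q.min(0).round(3),q.max(0).round(3), 'z',np.median(q[:,2]).round(4))
    r=cv2.minAreaRect((onz(i,np.c_[u,v],.018)[:,:2]*1000).astype(np.float32)); print(' rect mm',np.round(r[0],1),np.round(r[1],1),round(r[2],2))
    g=near&(H>60)&(H<90)&(S>80); g=cv2.morphologyEx(g.astype(np.uint8),cv2.MORPH_CLOSE,np.ones((9,9)))
    cs=max(cv2.findContours(g,0,2)[0],key=cv2.contourArea)[:,0]
    e=cv2.fitEllipse((onz(i,cv2.convexHull(cs)[:,0],.038)[:,:2]*1000).astype(np.float32)); print(' disc',np.round(e[0],1),np.round(e[1],1))
    o=near&(H>=3)&(H<17)&(S>150)&(V>150)&(W[...,2]>.11)&(W[...,2]<.15)
    v,u=np.nonzero(o); print(' orange px',u.mean(),v.mean(),len(u)); q=W[o]; print(' T',q.mean(0).round(4)); rr=cv2.minAreaRect((onz(i,np.c_[u,v],.130)[:,:2]*1000).astype(np.float32)); print(rr)
    b=near&(V<60)&(W[...,2]>.06)&(W[...,2]<.12)&(W[...,1]<-.18); q=W[b]; print(' handle',q.mean(0).round(4),'top',q[q[:,2]>.1].mean(0).round(4), b.sum())
    t=(S<50)&(V>120)&(W[...,2]>.045)&(W[...,2]<.09)&(abs(W[...,0]-.63)<.07)&(abs(W[...,1]-.325)<.13)
    q=W[t]; v,u=np.nonzero(t); print(' tube',q.min(0).round(3),q.max(0).round(3)); c0=q[:,:2].mean(0); ev,E=np.linalg.eigh(np.cov(q[:,:2].T)); a=E[:,1]; s=(q[:,:2]-c0)@a; print('  c',(c0+a*(s.min()+s.max())/2).round(4),'ax deg',np.degrees(np.arctan2(a[1],a[0])),'len',np.ptp(s))
```

```text
top base 1312 [ 0.436 -0.211  0.012] [0.681 0.081 0.026] z 0.0175
 rect mm [559.1 -64.2] [278.8 229.3] 84.73
 disc [557.2 -84.7] [164.8 166. ]
 orange px 254.14285714285714 186.71428571428572 7
 T [0.5612 0.0109 0.1293]
((563.6175537109375, 11.603191375732422), (13.087179183959961, 53.44873809814453), 84.17610168457031)
 handle [ 0.4775 -0.2253  0.099 ] top [ 0.478  -0.2302  0.107 ] 19
 tube [0.588 0.235 0.045] [0.666 0.418 0.082]
  c [0.6246 0.3269] ax deg 80.83660697458382 len 0.18122448661585777
scene base 1964 [ 0.433 -0.211  0.012] [0.685 0.169 0.026] z 0.0181
 rect mm [559.5 -20.9] [367.  240.5] 85.02
 disc [557. -83.] [164.6 165.7]
 orange px 253.05263157894737 190.42105263157896 57
 T [0.5708 0.0093 0.1298]
((570.7356567382812, 9.891653060913086), (15.733789443969727, 70.34315490722656), 80.15511322021484)
 handle [ 0.4847 -0.2306  0.093 ] top [ 0.4817 -0.23    0.1086] 116
 tube [0.59  0.237 0.047] [0.665 0.42  0.081]
  c [0.6325 0.3268] ax deg 80.52907378137188 len 0.1831161081488369
```

Candidates: in-rack tube at top px (165,170), chosen (fattest, 181 mm, on the rack). Rejected: the loose thin tubes (115,167) and (204,215), and the rollers (450,145–215). The plunger T is at (254,187) and the black handle at (322,212). The stand origin comes out at about (0.557,-0.084) with yaw -5.2°.

Run:
```python
from h import *
say(); to([.566,.011,.22],84.8)
```

```text
clk 0.1 P [ 0.2243 -0.4463  0.2445] xaxis [ 0.449 -0.893 -0.002] yaw -63.31 z [-0.001  0.002 -1.   ] F [-0.4  0.4 -0.4] T [ 0.05 -0.01  0.02] g 0.0856 j [-1.11  0.24  0.    1.34 -0.    1.57]
shift cm [-25.51 -51.06   2.5 ]
roll 31.89
```

```bash
python3 -m inch '[[[3.5,-2,-4,0.2,-10],[3.5,-4,-8,0.4,-20],[3.5,-6,-12,0.6,-30],[3.5,-8,-16,0.8,-40],[3.5,-10,-20,1,-50]]]'
python3 - <<'E'
from h import *
say(); to([.566,.011,.22],84.8)
E
```

```text
clock: 0.72
eef_pos: [0.3585, -0.2657, 0.2343]
tool_rot: [0.994, -0.113, -0.001, -0.001]
ft_force: [1.3, -1.3, 0.1]
grip_width: 0.035
clk 0.72 P [ 0.3585 -0.2657  0.2343] xaxis [ 0.974 -0.225 -0.002] yaw -12.99 z [-0.001  0.002 -1.   ] F [ 1.3 -1.3  0.1] T [-0.   -0.07 -0.02] g 0.035 j [-0.64  0.14 -0.15  1.28  0.    1.16]
shift cm [ 14.   -31.62   1.46]
roll 82.21
```

Remaining roll is -97.8°.

```bash
python3 -m inch '[[[3.5,1.5,-3.5,0.3,-10],[3.5,3,-7,0.6,-20],[3.5,4.5,-10.5,0.9,-30],[3.5,6,-14,1.2,-40],[3.5,8,-18,1.4,-50]]]'
python3 - <<'E'
from h import *
say(); to([.566,.011,.22],84.8)
E
```

```text
clock: 1.35
eef_pos: [0.4771, -0.1072, 0.2199]
tool_rot: [0.947, 0.32, -0.001, -0.001]
ft_force: [0.3, -0.5, 0.6]
grip_width: 0.0349
clk 1.35 P [ 0.4771 -0.1072  0.2199] xaxis [ 0.795  0.606 -0.001] yaw 37.31 z [-0.002  0.002 -1.   ] F [ 0.3 -0.5  0.6] T [-0.04 -0.01  0.06] g 0.0349 j [-0.22  0.23 -0.07  1.27  0.    0.7 ]
shift cm [14.24 -4.01 -0.  ]
roll -47.49
```

```bash
python3 -m inch '[[[3.5,3.5,-1,0,-10],[3.5,7,-2,0,-20],[3.5,10.5,-3,0,-30],[3.5,14.2,-4,0,-40],[3.5,14.2,-4,0,-47.5]]]'
python3 - <<'E'
from h import *
say(); to([.566,.011,.117],84.8)
snap("wrist","w1"); snap("top","t1"); snap("scene","s1")
E
```

```text
clock: 1.98
eef_pos: [0.5668, 0.0129, 0.2189]
tool_rot: [0.736, 0.677, -0.0, -0.002]
ft_force: [-0.7, -0.5, -0.0]
grip_width: 0.0353
clk 1.98 P [0.5668 0.0129 0.2189] xaxis [0.083 0.997 0.002] yaw 85.27 z [-0.003  0.002 -1.   ] F [-0.7 -0.5 -0. ] T [-0.06  0.02 -0.03] g 0.0353 j [0.02 0.39 0.14 1.33 0.   0.1 ]
shift cm [-0.22 -0.03 10.19]
roll 0.47
```

View pics/w1.png

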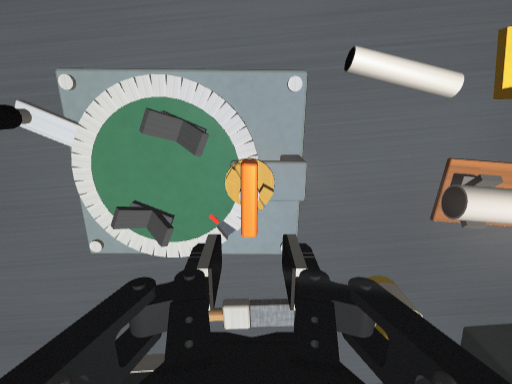

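The wrist view shows the T bar at about (249,198), lying in line between the jaws, with the disc at (165,170).

```bash
cat >> h.py <<'E'
def load(tag):
    z=np.load(f"pics/{tag}.npz"); return z['p'],z['d'],{k:z[k] for k in z.files}
def mask(p,h0,h1,s0,v0,box=None):
    m=cv2.inRange(cv2.cvtColor(p,cv2.COLOR_RGB2HSV),(h0,s0,v0),(h1,255,255))
    if box: k=np.zeros_like(m); k[box[1]:box[3],box[0]:box[2]]=1; m=m*k
    return m
E
python3 - <<'E'
from h import *
p,d,i=load("w1")
m=mask(p,5,12,200,150,(230,150,270,250)); v,u=np.nonzero(m); print(u.min(),u.max(),v.min(),v.max(),np.median(d[m>0]))
W=cloud(i,d)[m>0]; print('z',np.percentile(W[:,2],[5,50,95]))
top=W[W[:,2]>.126]
for z in(.132,): r=cv2.minAreaRect((onz(i,np.c_[u,v],z)[:,:2]*1000).astype(np.float32)); print(r)
r=cv2.minAreaRect((top[:,:2]*1000).astype(np.float32)); print('depth',r)
g=mask(p,60,90,80,40,(60,70,270,260)); g=cv2.morphologyEx(g,cv2.MORPH_CLOSE,np.ones((15,15)))
c=max(cv2.findContours(g,0,2)[0],key=cv2.contourArea); e=cv2.fitEllipse((onz(i,cv2.convexHull(c)[:,0],.038)[:,:2]*1000).astype(np.float32)); print('disc',e)
E
```

```text
241 257 170 233 0.2268812
z [0.1295361  0.13031091 0.13109433]
((565.3314208984375, 10.53305435180664), (12.86309814453125, 55.02930450439453), 84.56837463378906)
depth ((565.9437866210938, 10.439055442810059), (13.003812789916992, 55.29115676879883), 84.57574462890625)
disc ((556.2664184570312, -85.19005584716797), (167.9439239501953, 169.01779174804688), 161.86204528808594)
```

```bash
python3 -m inch '[[[3.5,-0.2,0,3,0.5],[3.5,-0.2,0,6,0.5],[3.5,-0.2,0,9,0.5],[3.5,-0.2,0,10.2,0.5],[3.5,-0.2,0,10.2,0.5]]]'; python3 -m inch '[[[0.5,0,0,0,0],[0.5,0,0,0,0],[0.5,0,0,0,0],[0.5,0,0,0,0],[0.5,0,0,0,0]]]';python3 - <<'E'
from h import *
say(); to([.566,.011,.117],84.8)
E
```

```text
clock: 2.75
eef_pos: [0.5642, 0.0088, 0.1167]
tool_rot: [0.742, 0.67, -0.001, -0.003]
ft_force: [-0.0, 0.2, 0.8]
grip_width: 0.0348
clock: 3.38
eef_pos: [0.5655, 0.0103, 0.1185]
tool_rot: [0.742, 0.67, 0.001, -0.003]
ft_force: [1.0, 5.2, 1.5]
grip_width: 0.013
clk 3.38 P [0.5655 0.0103 0.1185] xaxis [0.101 0.995 0.004] yaw 84.18 z [-0.002  0.005 -1.   ] F [1.  5.2 1.5] T [ 0.86 -0.05 -0.  ] g 0.013 j [ 0.02  0.45 -0.03  1.09  0.    0.12]
shift cm [0.08 0.05 0.15]
roll -0.62
```

```bash
python3 -m inch '[[[0.5,0,0,-0.7,0],[0.5,0,0,-1.4,0],[0.5,0,0,-2.1,0],[0.5,0,0,-2.1,0],[0.5,0,0,-2.1,0]]]';python3 - <<'E'
from h import *
say()
E
```

```text
clock: 4.0
eef_pos: [0.5653, 0.0104, 0.1388]
tool_rot: [0.742, 0.67, 0.001, -0.003]
ft_force: [2.2, 4.0, -12.2]
grip_width: 0.0134
clk 4.0 P [0.5653 0.0104 0.1388] xaxis [0.101 0.995 0.005] yaw 84.19 z [-0.003  0.005 -1.   ] F [  2.2   4.  -12.2] T [ 0.51 -0.63  0.08] g 0.0134 j [0.02 0.44 0.   1.14 0.01 0.12]
```

```bash
python3 -m inch '[[[0.5,0,0,0,-10],[0.5,0,0,0,-20],[0.5,0,0,0,-30],[0.5,0,0,0,-40],[0.5,0,0,0,-50]]]'; python3 -m inch '[[[0.5,0,0,0,-10],[0.5,0,0,0,-10],[0.5,0,0,0.3,-10],[0.5,0,0,0.6,-10],[0.5,0,0,0.7,-10]]]';python3 - <<'E'
from h import *
say()
E
```

```text
clock: 4.62
eef_pos: [0.5652, 0.011, 0.1384]
tool_rot: [0.386, 0.922, 0.002, -0.003]
ft_force: [2.6, 5.8, -12.3]
grip_width: 0.0133
clock: 5.25
eef_pos: [0.5652, 0.0112, 0.1319]
tool_rot: [0.305, 0.952, 0.003, -0.003]
ft_force: [0.6, 4.1, -5.5]
grip_width: 0.0127
clk 5.25 P [0.5652 0.0112 0.1319] xaxis [-0.814  0.581  0.007] yaw 144.47 z [-0.003  0.007 -1.   ] F [ 0.6  4.1 -5.5] T [ 0.53 -0.22 -0.  ] g 0.0127 j [ 0.02  0.44 -0.01  1.12  0.01 -0.93]
```

```bash
python3 -m inch '[[[3.5,0,0,0,0],[3.5,0,0,0,0],[3.5,0,0,0,0],[3.5,0,0,-1,0],[3.5,0,0,-3.5,0]]]'; python3 -m inch '[[[3.5,0,0,-3,0],[3.5,0,0,-5,0],[3.5,0,0,-5,0],[3.5,0,0,-5,0],[3.5,0,0,-5,0]]]';python3 - <<'E'
from h import *
say(); to([.480,-.230,.22],152.3)
snap("wrist","w2"); p,d,i=snap("scene","s2")
W=cloud(i,d); m=mask(p,3,16,150,150,(225,150,290,215))>0; m&=(W[...,2]>.11); print('T z',np.percentile(W[m][:,2],[50,95]),'(down: .130/.132)')
b=cv2.cvtColor(p,cv2.COLOR_RGB2BGR)[150:260,150:310]; cv2.imwrite("pics/s2c.png",cv2.resize(b,None,fx=4,fy=4))
E
```

```text
clock: 5.88
eef_pos: [0.5644, 0.0107, 0.1667]
tool_rot: [0.305, 0.952, 0.002, -0.004]
ft_force: [-0.4, -0.1, 1.2]
grip_width: 0.035
clock: 6.5
eef_pos: [0.5639, 0.0104, 0.2155]
tool_rot: [0.305, 0.952, 0.002, -0.005]
ft_force: [-0.8, 0.3, 0.3]
grip_width: 0.0354
clk 6.5 P [0.5639 0.0104 0.2155] xaxis [-0.814  0.581  0.011] yaw 144.45 z [-0.008  0.006 -1.   ] F [-0.8  0.3  0.3] T [-0.02 -0.03  0.03] g 0.0354 j [ 0.02  0.39  0.13  1.32  0.01 -0.94]
shift cm [ -7.14 -24.44  -0.54]
roll -7.85
T z [0.14322337 0.14663871] (down: .130/.132)
```

View pics/s2c.png

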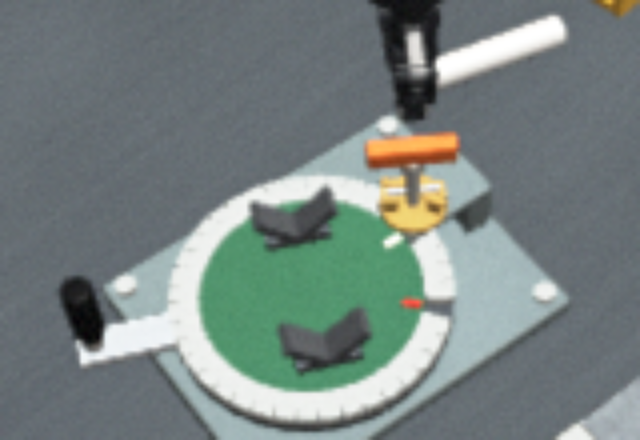

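View pics/w2.png

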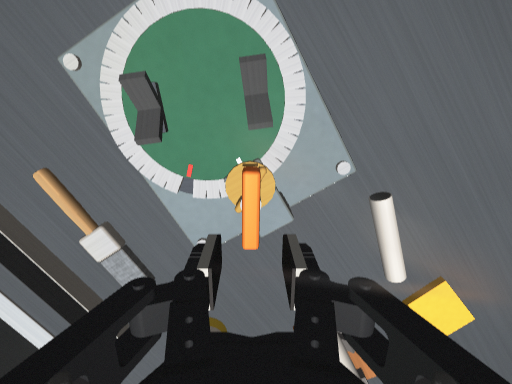

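Plunger is parked: T top is at 0.147, about 14 mm up, and it is twisted. Next, the handle.

```bash
python3 -m inch '[[[5,-1.5,-5,-0.5,-2],[5,-3,-10,-0.5,-4],[5,-4.5,-15,-0.5,-6],[5,-6,-20.5,-0.5,-8],[5,-7.1,-24.4,-0.5,-8]]]'
python3 - <<'E'
from h import *
say(); to([.480,-.230,.083],152.3)
p,d,i=snap("wrist","w3"); W=cloud(i,d)
hsv=cv2.cvtColor(p,cv2.COLOR_RGB2HSV); m=(hsv[...,2]<70)&(W[...,2]>.09)&(W[...,2]<.118)&(np.hypot(W[...,0]-.48,W[...,1]+.23)<.04); q=W[m]; print(len(q),q.mean(0).round(4),q.min(0).round(4),q.max(0).round(4)); t=q[q[:,2]>.106]; print('top',t.mean(0), np.ptp(t,0))
E
```

```text
clock: 7.22
eef_pos: [0.4788, -0.2313, 0.2193]
tool_rot: [0.239, 0.971, 0.002, -0.005]
ft_force: [1.0, -0.1, 0.3]
grip_width: 0.05
clk 7.22 P [ 0.4788 -0.2313  0.2193] xaxis [-0.886  0.464  0.011] yaw 152.38 z [-0.009  0.007 -1.   ] F [ 1.  -0.1  0.3] T [-0.02 -0.06  0.01] g 0.05 j [-0.45  0.32  0.05  1.31  0.   -1.54]
shift cm [-0.19  0.15 13.63]
roll 0.08
334 [ 0.4763 -0.2346  0.1056] [ 0.4669 -0.2433  0.0902] [ 0.4898 -0.221   0.1117]
top [ 0.47710816 -0.23215329  0.10880901] [0.02281988 0.02170871 0.00572046]
```

View pics/w3.png

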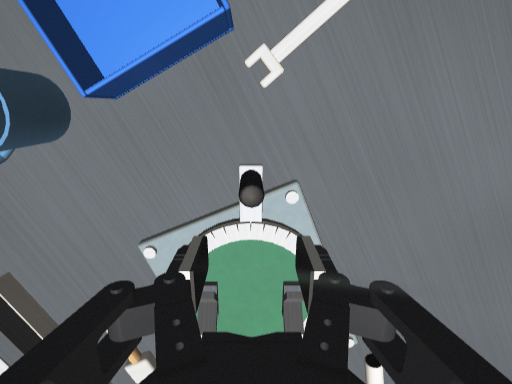

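```bash
python3 -m inch '[[[5,-0.1,0.1,4,0],[5,-0.1,0.1,8,0],[5,-0.1,0.1,12,0],[5,-0.1,0.1,13.6,0],[2.7,-0.1,0.1,13.6,0]]]'; python3 -m inch '[[[2.7,0,0,0,0],[2.7,0,0,0,0],[2.7,0,0,0,0],[2.7,0,0,0,0],[2.7,0,0,0,0]]]'
python3 - <<'E'
from h import *
say(); P,R=tool()
c=np.array([.557,-.0845])
for a in (0,5,10,15,20,25,30,35,40,45,46.5,48):
    b=np.radians(-117.7+a); g=np.r_[c+.165*np.array([np.cos(b),np.sin(b)]),.084]; print(a,(100*R.T@(g-P)).round(2), g.round(3))
E
```

```text
clock: 7.9
eef_pos: [0.4759, -0.2335, 0.0813]
tool_rot: [0.241, 0.971, 0.001, -0.008]
ft_force: [0.2, 0.4, 0.7]
grip_width: 0.0329
clock: 8.52
eef_pos: [0.476, -0.2335, 0.0815]
tool_rot: [0.241, 0.971, 0.001, -0.007]
ft_force: [-0.8, 0.3, -0.4]
grip_width: 0.0269
clk 8.53 P [ 0.476  -0.2335  0.0815] xaxis [-0.884  0.467  0.015] yaw 152.13 z [-0.014  0.005 -1.   ] F [-0.8  0.3 -0.4] T [ 0.04 -0.03  0.01] g 0.0269 j [-0.46  0.44 -0.17  0.98 -0.   -1.54]
0 [-0.24  0.46 -0.25] [ 0.48  -0.231  0.084]
5 [-1.68  0.53 -0.27] [ 0.493 -0.237  0.084]
10 [-3.11  0.72 -0.29] [ 0.507 -0.242  0.084]
15 [-4.51  1.04 -0.32] [ 0.521 -0.245  0.084]
20 [-5.88  1.47 -0.34] [ 0.535 -0.248  0.084]
25 [-7.21  2.03 -0.36] [ 0.549 -0.249  0.084]
30 [-8.49  2.7  -0.38] [ 0.564 -0.249  0.084]
35 [-9.7   3.47 -0.4 ] [ 0.578 -0.248  0.084]
40 [-10.84   4.35  -0.41] [ 0.592 -0.246  0.084]
45 [-11.9    5.33  -0.43] [ 0.606 -0.242  0.084]
46.5 [-12.2    5.64  -0.44] [ 0.61  -0.241  0.084]
48 [-12.49   5.96  -0.44] [ 0.614 -0.239  0.084]
```

```bash
python3 -m inch '[[[2.7,-1,0.5,-0.2,-2],[2.7,-2.4,0.6,-0.2,-7],[2.7,-3.8,0.9,-0.2,-12],[2.7,-5.2,1.2,-0.2,-17],[2.7,-6.5,1.7,-0.2,-22]]]'
python3 - <<'E'
from h import *
say(); P,R=tool()
c=np.array([.557,-.0845]); print('bearing',np.degrees(np.arctan2(*(P[:2]-c)[::-1]))+117.7, np.hypot(*(P[:2]-c)))
for a in (25,30,35,40,45,46.5,48):
    b=np.radians(-117.7+a); g=np.r_[c+.165*np.array([np.cos(b),np.sin(b)]),.084]; print(a,(100*R.T@(g-P)).round(2), g.round(3))
E
```

```text
clock: 9.15
eef_pos: [0.5421, -0.2488, 0.0826]
tool_rot: [0.049, 0.999, 0.002, -0.007]
ft_force: [-1.3, 1.0, 2.1]
grip_width: 0.0269
clk 9.15 P [ 0.5421 -0.2488  0.0826] xaxis [-0.995  0.098  0.015] yaw 174.36 z [-0.014  0.006 -1.   ] F [-1.3  1.   2.1] T [0.12 0.34 0.02] g 0.0269 j [-0.43  0.55  0.03  1.07 -0.   -1.9 ]
bearing 22.534689859557304 0.16497396491349364
25 [-0.71  0.02 -0.15] [ 0.549 -0.249  0.084]
30 [-2.14  0.16 -0.17] [ 0.564 -0.249  0.084]
35 [-3.56  0.42 -0.19] [ 0.578 -0.248  0.084]
40 [-4.94  0.8  -0.21] [ 0.592 -0.246  0.084]
45 [-6.29  1.3  -0.23] [ 0.606 -0.242  0.084]
46.5 [-6.69  1.48 -0.24] [ 0.61  -0.241  0.084]
48 [-7.08  1.66 -0.24] [ 0.614 -0.239  0.084]
```

```bash
python3 -m inch '[[[2.7,-1.5,0.1,-0.1,-5],[2.7,-3,0.3,-0.1,-10],[2.7,-4.4,0.65,-0.1,-15],[2.7,-5.7,1.1,-0.1,-20],[2.7,-6.7,1.5,-0.1,-23]]]'; python3 -m inch '[[[2.7,-0.1,0,0,0],[2.7,-0.2,0,0,0],[2.7,-0.2,0,0,0],[2.7,-0.2,0,0,0],[2.7,-0.2,0,0,0]]]'
python3 - <<'E'
from h import *
say(); P,R=tool()
c=np.array([.557,-.0845]); print('bearing',np.degrees(np.arctan2(*(P[:2]-c)[::-1]))+117.7, np.hypot(*(P[:2]-c)))
p,d,i=snap("scene","s4"); b=cv2.cvtColor(p,cv2.COLOR_RGB2BGR)[150:260,150:310]; cv2.imwrite("pics/s4c.png",cv2.resize(b,None,fx=4,fy=4))
E
```

```text
clock: 9.78
eef_pos: [0.6085, -0.2409, 0.0823]
tool_rot: [-0.152, 0.988, 0.003, -0.01]
ft_force: [-21.7, -4.9, 12.9]
grip_width: 0.0275
clock: 10.4
eef_pos: [0.6081, -0.241, 0.0822]
tool_rot: [-0.152, 0.988, 0.003, -0.013]
ft_force: [-7.4, -1.4, 4.4]
grip_width: 0.0267
clk 10.4 P [ 0.6081 -0.241   0.0822] xaxis [-0.953 -0.301  0.024] yaw -162.48 z [-0.026  0.003 -1.   ] F [-7.4 -1.4  4.4] T [-0.32  1.5  -0.03] g 0.0267 j [-0.37  0.67  0.24  1.17 -0.01 -2.25]
bearing 45.79522607562721 0.16460487186829223
```

View pics/s4c.png

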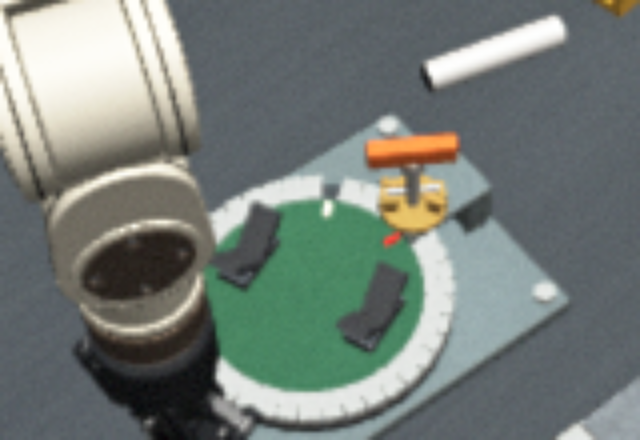

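The swivel is against its far stop, with the red mark at the plunger. Release and retreat.

```bash
python3 -m inch '[[[5,0,0,0,0],[5,0,0,0,0],[5,0,0,0,0],[5,0,0,-5,0],[5,0,0,-10,0]]]'; python3 -m inch '[[[5,0,0,-5,0],[5,0,0,-5,0],[5,0,0,-5,0],[5,0,0,-5,0],[5,0,0,-5,0]]]'
python3 - <<'E'
from h import *
say(); to([.5652,.0112,.22],144.5)
E
```

```text
clock: 11.08
eef_pos: [0.6106, -0.2408, 0.1824]
tool_rot: [-0.152, 0.988, 0.004, -0.013]
ft_force: [1.8, -0.5, -0.4]
grip_width: 0.0499
clock: 11.7
eef_pos: [0.6113, -0.2407, 0.2306]
tool_rot: [-0.152, 0.988, 0.005, -0.015]
ft_force: [-0.2, -0.1, -0.8]
grip_width: 0.0502
clk 11.7 P [ 0.6113 -0.2407  0.2306] xaxis [-0.953 -0.302  0.028] yaw -162.44 z [-0.031  0.005 -1.   ] F [-0.2 -0.1 -0.8] T [-0.   -0.03  0.01] g 0.0502 j [-0.37  0.6   0.51  1.51 -0.01 -2.25]
shift cm [-3.23 25.4   1.32]
roll 53.06
```

```bash
python3 -m inch '[[[3.5,-0.6,5,0.2,10],[3.5,-1.2,10,0.5,20],[3.5,-1.8,15,0.7,30],[3.5,-2.5,20,1,40],[3.5,-3.2,25.4,1.3,50]]]'; python3 -m inch '[[[3.5,0,0,0,3],[3.5,0,0,0,3],[3.5,0,0,0,3],[3.5,0,0,0,3],[3.5,0,0,0,3]]]'
python3 - <<'E'
from h import *
say(); to([.5652,.0112,.131],144.5)
p,d,i=snap("wrist","w5")
m=mask(p,5,12,200,150,(220,130,280,260)); v,u=np.nonzero(m); W=cloud(i,d)[m>0]; print('z',np.percentile(W[:,2],[5,50,95]))
print(cv2.minAreaRect((onz(i,np.c_[u,v],.145)[:,:2]*1000).astype(np.float32)))
E
```

```text
clock: 12.32
eef_pos: [0.5641, 0.0125, 0.2195]
tool_rot: [0.282, 0.959, -0.002, -0.016]
ft_force: [-0.0, -0.2, -0.4]
grip_width: 0.0351
clock: 12.95
eef_pos: [0.5643, 0.0118, 0.2194]
tool_rot: [0.308, 0.951, -0.003, -0.016]
ft_force: [0.1, -0.5, -0.0]
grip_width: 0.035
clk 12.95 P [0.5643 0.0118 0.2194] xaxis [-0.81   0.586  0.029] yaw 144.11 z [-0.032  0.005 -0.999] F [ 0.1 -0.5 -0. ] T [ 0.02 -0.06 -0.05] g 0.035 j [ 0.02  0.41  0.17  1.37  0.01 -0.93]
shift cm [-0.36  0.14  8.83]
roll -0.39
z [0.14197413 0.14325295 0.14403729]
((570.148681640625, 17.60610580444336), (31.687349319458008, 12.858688354492188), 53.37636184692383)
```

View pics/w5.png

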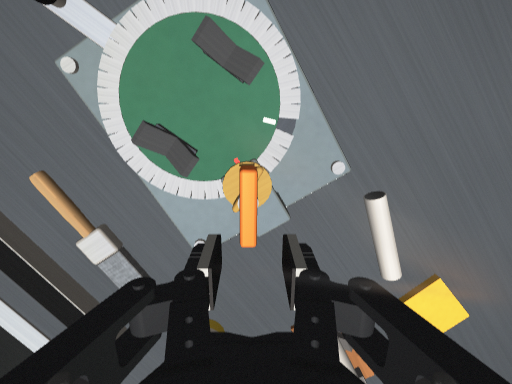

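The T at (248,205) is still parked and centred between the jaws, and the red mark is at the plunger. Descend and grip.

```bash
python3 -m inch '[[[3.5,-0.3,0.1,3,0],[3.5,-0.3,0.1,6,0],[3.5,-0.3,0.1,8,0],[3.5,-0.3,0.1,8.8,0],[3.5,-0.3,0.1,8.8,0]]]'; python3 -m inch '[[[0.5,0,0,0,0],[0.5,0,0,0,0],[0.5,0,0,0,0],[0.5,0,0,0,0],[0.5,0,0,0,0]]]'
python3 - <<'E'
from h import *
say()
E
```

```text
clock: 13.62
eef_pos: [0.5643, 0.0112, 0.1312]
tool_rot: [0.308, 0.951, -0.003, -0.016]
ft_force: [-0.4, 0.4, 0.4]
grip_width: 0.0345
clock: 14.25
eef_pos: [0.565, 0.0113, 0.1323]
tool_rot: [0.308, 0.951, -0.002, -0.015]
ft_force: [-0.3, 0.5, 5.4]
grip_width: 0.0131
clk 14.25 P [0.565  0.0113 0.1323] xaxis [-0.81   0.586  0.027] yaw 144.11 z [-0.03   0.005 -1.   ] F [-0.3  0.5  5.4] T [-0.16 -0.03  0.01] g 0.0131 j [ 0.02  0.46  0.02  1.16  0.01 -0.93]
```

```bash
python3 -m inch '[[[0.5,0,0,-0.4,0],[0.5,0,0,-0.8,0],[0.5,0,0,-0.8,0],[0.5,0,0,-0.8,0],[0.5,0,0,-0.8,0]]]'
python3 - <<'E'
from h import *
say()
E
```

```text
clock: 14.88
eef_pos: [0.5649, 0.0113, 0.1397]
tool_rot: [0.308, 0.951, -0.002, -0.016]
ft_force: [2.9, 2.0, -12.3]
grip_width: 0.0129
clk 14.88 P [0.5649 0.0113 0.1397] xaxis [-0.81   0.586  0.028] yaw 144.12 z [-0.031  0.005 -0.999] F [  2.9   2.  -12.3] T [ 0.04 -1.01 -0.01] g 0.0129 j [ 0.02  0.46  0.03  1.18  0.01 -0.93]
```

```bash
python3 -m inch '[[[0.5,0,0,0,10],[0.5,0,0,0,20],[0.5,0,0,0,30],[0.5,0,0,0,40],[0.5,0,0,0,50]]]'; python3 -m inch '[[[0.5,0,0,0,10],[0.5,0,0,0,10],[0.5,0,0,0.6,10],[0.5,0,0,1.2,10],[0.5,0,0,1.8,10]]]';python3 - <<'E'
from h import *
say()
E
```

```text
clock: 15.5
eef_pos: [0.5652, 0.0113, 0.1396]
tool_rot: [0.683, 0.73, -0.009, -0.013]
ft_force: [3.2, -0.0, -12.4]
grip_width: 0.0129
clock: 16.12
eef_pos: [0.5653, 0.0111, 0.1218]
tool_rot: [0.744, 0.668, -0.009, -0.012]
ft_force: [2.9, -1.0, -7.6]
grip_width: 0.013
clk 16.12 P [0.5653 0.0111 0.1218] xaxis [0.108 0.994 0.002] yaw 83.81 z [-0.029  0.005 -1.   ] F [ 2.9 -1.  -7.6] T [-0.14 -1.07  0.04] g 0.013 j [0.02 0.47 0.01 1.14 0.01 0.12]
```

```bash
python3 -m inch '[[[0.5,0,0,0.2,0],[0.5,0,0,0.4,0],[0.5,0,0,0.4,0],[0.5,0,0,0.4,0],[0.5,0,0,0.4,0]]]'; python3 -m inch '[[[3.5,0,0,0,0],[3.5,0,0,0,0],[3.5,0,0,0,0],[3.5,0,0,-1,0],[3.5,0,0,-5,0]]]';python3 - <<'E'
from h import *
say(); to([.628,.327,.22],170.7)
E
```

```text
clock: 16.75
eef_pos: [0.5655, 0.0111, 0.1194]
tool_rot: [0.744, 0.668, -0.009, -0.011]
ft_force: [-1.4, -1.1, 6.0]
grip_width: 0.0133
clock: 17.38
eef_pos: [0.5649, 0.0109, 0.1678]
tool_rot: [0.744, 0.668, -0.011, -0.013]
ft_force: [0.5, 0.8, 0.4]
grip_width: 0.035
clk 17.38 P [0.5649 0.0109 0.1678] xaxis [0.108 0.994 0.001] yaw 83.82 z [-0.034  0.005 -0.999] F [0.5 0.8 0.4] T [ 0.02 -0.05  0.01] g 0.035 j [0.02 0.44 0.08 1.25 0.01 0.12]
shift cm [32.11  2.69 -5.28]
roll -86.88
```

```bash
python3 -m inch '[[[6.5,0,0,-3,-10],[6.5,5,0.4,-5.3,-20],[6.5,10,0.8,-5.3,-30],[6.5,15,1.2,-5.3,-40],[6.5,20,1.6,-5.3,-50]]]';python3 - <<'E'
from h import *
say(); to([.628,.327,.22],170.7)
p,d,i=snap("scene","s6"); W=cloud(i,d); m=mask(p,3,16,150,150,(225,150,290,215))>0; m&=(W[...,2]>.11); print('T z',np.percentile(W[m][:,2],[50,95]))
b=cv2.cvtColor(p,cv2.COLOR_RGB2BGR)[140:260,150:310]; cv2.imwrite("pics/s6c.png",cv2.resize(b,None,fx=4,fy=4))
E
```

```text
clock: 18.0
eef_pos: [0.6045, 0.2093, 0.2213]
tool_rot: [0.39, 0.921, -0.004, -0.016]
ft_force: [0.6, -0.7, 0.0]
grip_width: 0.0653
clk 18.0 P [0.6045 0.2093 0.2213] xaxis [-0.696  0.718  0.026] yaw 134.12 z [-0.033  0.005 -0.999] F [ 0.6 -0.7  0. ] T [-0.01 -0.06  0.02] g 0.0653 j [ 0.33  0.56  0.42  1.46  0.02 -0.44]
shift cm [6.81 9.89 0.12]
roll -36.58
T z [0.13019151 0.13448647]
```

View pics/s6c.png

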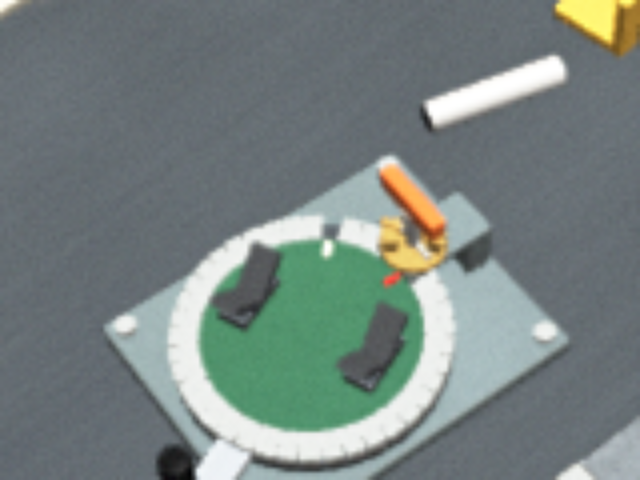

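Plunger is down: T top height is the same as at the start, and the red notch is engaged. Now the tube.

```bash
python3 -m inch '[[[8.5,1.7,2.5,0,-10],[8.5,3.4,5,0,-20],[8.5,5.1,7.5,0,-30],[8.5,6.8,9.9,0,-36.6],[8.5,6.8,9.9,0,-36.6]]]';python3 - <<'E'
from h import *
say(); to([.628,.327,.049],170.7)
p,d,i=snap("wrist","w7"); W=cloud(i,d)
S=cv2.cvtColor(p,cv2.COLOR_RGB2HSV)[...,1]
t=(S<50)&(W[...,2]>.045)&(W[...,2]<.09)&(abs(W[...,0]-.63)<.06)&(abs(W[...,1]-.325)<.13)
q=W[t]; c0=q[:,:2].mean(0); ev,E=np.linalg.eigh(np.cov(q[:,:2].T)); a=E[:,1]; a*=np.sign(a[1]); s=(q[:,:2]-c0)@a; n=np.array([-a[1],a[0]]); w=(q[:,:2]-c0)@n
print(len(q),'c',(c0+a*(s.min()+s.max())/2).round(4),'deg',np.degrees(np.arctan2(a[1],a[0])),'len',np.ptp(s),'w',w.min(),w.max(),'z',np.percentile(q[:,2],[50,98]))
r=q[q[:,2]>.071]; print('ridge',r.mean(0).round(4), np.degrees(np.arctan2(*np.linalg.eigh(np.cov(r[:,:2].T))[1][:,1][::-1])))
E
```

```text
clock: 18.68
eef_pos: [0.6268, 0.3361, 0.2204]
tool_rot: [0.075, 0.997, 0.004, -0.017]
ft_force: [-0.5, -0.8, -0.0]
grip_width: 0.0847
clk 18.68 P [0.6268 0.3361 0.2204] xaxis [-0.988  0.148  0.034] yaw 171.46 z [-0.033  0.01  -0.999] F [-0.5 -0.8 -0. ] T [-0.02 -0.05 -0.03] g 0.0847 j [ 0.48  0.73  0.72  1.58  0.02 -0.94]
shift cm [-0.83 -0.97 17.12]
roll 0.76
7117 c [0.6252 0.3249] deg 80.73651455348887 len 0.1802742845613231 w -0.031687817750267605 0.03287158789392822 z [0.07041476 0.07442825]
ridge [0.6234 0.3159 0.0729] 80.714605613736
```

View pics/w7.png

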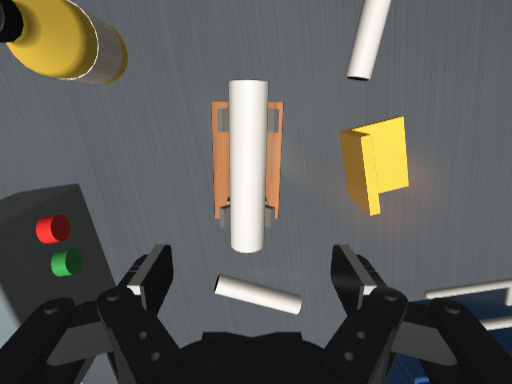

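```bash
python3 -m inch '[[[8.5,-0.1,-0.5,4,0.7],[8.5,-0.2,-1,8,0.7],[8.5,-0.5,-1,12,0.7],[8.5,-0.6,-1,15,0.7],[8.5,-0.6,-1,17,0.7]]]';python3 -m inch '[[[6,0,0,0,0],[6,0,0,0,0],[6,0,0,0,0],[6,0,0,0,0],[6,0,0,0,0]]]';python3 - <<'E'
from h import *
say(); to([.6255,.326,.049],170.7)
p,d,i=snap("wrist","w8")
E
```

```text
clock: 19.35
eef_pos: [0.6251, 0.3233, 0.049]
tool_rot: [0.083, 0.996, 0.002, -0.018]
ft_force: [-0.1, -0.3, 0.7]
grip_width: 0.0847
clock: 19.98
eef_pos: [0.6254, 0.3235, 0.0496]
tool_rot: [0.083, 0.996, 0.003, -0.017]
ft_force: [1.0, -0.9, -0.7]
grip_width: 0.0601
clk 19.98 P [0.6254 0.3235 0.0496] xaxis [-0.986  0.166  0.035] yaw 170.46 z [-0.034  0.008 -0.999] F [ 1.  -0.9 -0.7] T [ 0.01 -0.07 -0.01] g 0.0601 j [ 0.47  0.79  0.39  1.19  0.02 -0.94]
shift cm [0.03 0.25 0.06]
roll -0.24
```

View pics/w8.png

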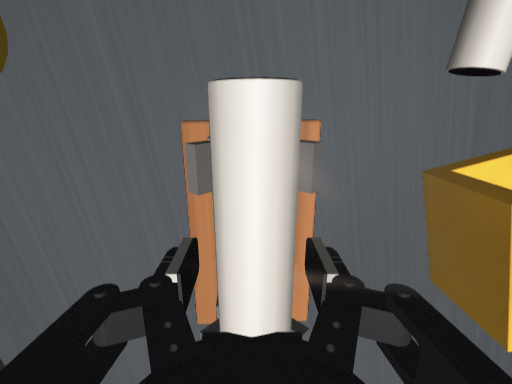

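Run:
```python
from h import *
p,d,i=load("w8"); P=np.array([.6254,.3235,.0496]); R=None
from workcell import get_obs
P,R=tool()
for dz in(-.005,.0,.014):
    print(dz,proj(i,P+R[:,2]*dz), proj(i,P+R[:,2]*dz+R[:,0]*.03),proj(i,P+R[:,2]*dz-R[:,0]*.03))
W=cloud(i,d)
for v in (200,240,260,290):
    row=W[v,205:310]; m=(row[:,2]>.05); q=row[m]; k=q[:,2]>.070
    print(v,'tube x range tool', ((q-P)@R[:,0]).min().round(4),((q-P)@R[:,0]).max().round(4),'ridge',((q[k]-P)@R[:,0]).mean().round(4), q[:,2].max().round(4))
```

```text
-0.005 [[252.93184728 265.86453689]] [[311.43885553 265.8649872 ]] [[194.4563078  265.86408682]]
0.0 [[252.89583754 260.65236275]] [[309.49918175 260.65144157]] [[196.32194813 260.65328345]]
0.014 [[252.80643308 247.71164876]] [[304.68353328 247.70771703]] [[200.9540753  247.71557862]]
200 tube x range tool -0.0184 0.0191 ridge 0.0009 0.1778
240 tube x range tool -0.0183 0.0191 ridge 0.0014 0.1778
260 tube x range tool -0.0184 0.0291 ridge 0.0012 0.1778
290 tube x range tool -0.0176 0.0197 ridge 0.0008 0.0741
```

```bash
python3 -m inch '[[[5,0.15,0.2,0,0],[4.6,0.15,0.2,0,0],[4.4,0.15,0.2,0,0],[4.3,0.15,0.2,0,0],[4.3,0.15,0.2,0,0]]]';python3 -m inch '[[[4.2,0,0,0,0],[4.1,0,0,0,0],[4.05,0,0,0,0],[4.0,0,0,0,0],[4.0,0,0,0,0]]]';python3 - <<'E'
from h import *
say(); to([.6255,.326,.049],170.7)
p,d,i=snap("wrist","w9")
E
```

```text
clock: 20.65
eef_pos: [0.6241, 0.3256, 0.0494]
tool_rot: [0.083, 0.996, 0.002, -0.017]
ft_force: [-0.6, -0.4, -0.3]
grip_width: 0.0428
clock: 21.28
eef_pos: [0.624, 0.3256, 0.0494]
tool_rot: [0.083, 0.996, 0.002, -0.018]
ft_force: [-0.9, 1.1, -0.3]
grip_width: 0.0401
clk 21.27 P [0.624  0.3256 0.0494] xaxis [-0.986  0.166  0.035] yaw 170.46 z [-0.035  0.008 -0.999] F [-0.9  1.1 -0.3] T [-0.01  0.07  0.06] g 0.0401 j [ 0.47  0.79  0.39  1.19  0.02 -0.93]
shift cm [-0.14  0.06  0.03]
roll -0.24
```

View pics/w9.png

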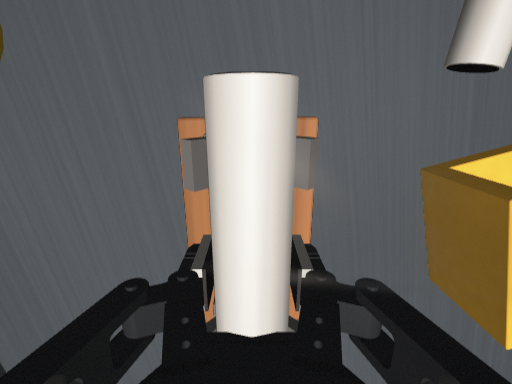

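```bash
python3 -m inch '[[[3.95,0,0,0,0],[3.95,0,0,0,0],[3.95,0,0,-0.2,0],[3.95,0,0,-0.4,0],[3.95,0,0,-0.4,0]]]';python3 - <<'E'
from h import *
say(); g=[]
for k in range(3): g.append(get_obs()['grip_width'])
print(g)
E
```

```text
clock: 21.95
eef_pos: [0.6242, 0.3255, 0.0533]
tool_rot: [0.083, 0.996, 0.002, -0.018]
ft_force: [0.2, -0.6, -1.9]
grip_width: 0.0397
clk 21.95 P [0.6242 0.3255 0.0533] xaxis [-0.986  0.166  0.035] yaw 170.46 z [-0.035  0.008 -0.999] F [ 0.2 -0.6 -1.9] T [ 0.03 -0.06  0.01] g 0.0397 j [ 0.47  0.79  0.39  1.2   0.02 -0.93]
[0.039703708358409626, 0.039703708358409626, 0.039703708358409626]
```

```bash
python3 -m inch '[[[3.9,0,0,0,0],[3.9,0,0,0,0],[3.9,0,0,-0.2,0],[3.9,0,0,-0.4,0],[3.9,0,0,-0.4,0]]]';python3 - <<'E'
from h import *
say()
p,d,i=snap("wrist","w10"); W=cloud(i,d); m=(W[...,2]>.05)&(W[...,2]<.11)&(cv2.cvtColor(p,cv2.COLOR_RGB2HSV)[...,1]<40); m[:, :200]=0;m[:,305:]=0
print('tube top z by row',[W[v,240:262,2].max().round(4) for v in (90,130,170,210,250,290)])
p,d,i=load("w9"); W=cloud(i,d); print('before',[W[v,240:262,2].max().round(4) for v in (90,130,170,210,250,290)])
say()
E
```

```text
clock: 22.58
eef_pos: [0.6246, 0.3257, 0.0578]
tool_rot: [0.083, 0.996, 0.003, -0.017]
ft_force: [0.4, -1.0, -1.9]
grip_width: 0.0391
clk 22.57 P [0.6246 0.3257 0.0578] xaxis [-0.986  0.166  0.035] yaw 170.46 z [-0.034  0.008 -0.999] F [ 0.4 -1.  -1.9] T [-0.05  0.    0.01] g 0.0391 j [ 0.47  0.79  0.4   1.21  0.02 -0.93]
tube top z by row [np.float64(0.0828), np.float64(0.0834), np.float64(0.186), np.float64(0.0828), np.float64(0.083), np.float64(0.083)]
before [np.float64(0.075), np.float64(0.0751), np.float64(0.0751), np.float64(0.0743), np.float64(0.0757), np.float64(0.0746)]
clk 22.62 P [0.6245 0.3256 0.0576] xaxis [-0.986  0.166  0.035] yaw 170.46 z [-0.034  0.008 -0.999] F [-0.2  0.1 -2.1] T [-0.   -0.05  0.01] g 0.0393 j [ 0.47  0.79  0.4   1.21  0.02 -0.93]
```

Tube is lifted, level and carrying about 2 N. Ease the squeeze slightly and raise it.

```bash
python3 -m inch '[[[3.92,0,0,0,0],[3.92,0,0,-0.3,0],[3.92,0,0,-1,0],[3.92,0,0,-2,0],[3.92,0,0,-3,0]]]';python3 - <<'E'
from h import *
say()
p,d,i=snap("wrist","w11"); W=cloud(i,d); print([np.median(W[v,245:258,2]).round(4) for v in (90,130,170,210,250,290)])
to([.557,-.084,.20],107.3)
E
```

```text
clock: 23.25
eef_pos: [0.6258, 0.3255, 0.0888]
tool_rot: [0.083, 0.996, 0.003, -0.017]
ft_force: [-0.4, -0.7, -2.1]
grip_width: 0.0395
clk 23.25 P [0.6258 0.3255 0.0888] xaxis [-0.986  0.166  0.034] yaw 170.46 z [-0.033  0.008 -0.999] F [-0.4 -0.7 -2.1] T [-0.03 -0.06 -0.03] g 0.0395 j [ 0.47  0.77  0.44  1.27  0.02 -0.93]
[np.float64(0.1129), np.float64(0.1131), np.float64(0.1127), np.float64(0.1133), np.float64(0.113), np.float64(0.1127)]
shift cm [  0.43 -41.53 -11.11]
roll 63.16
```

```bash
python3 -m inch '[[[3.92,0,0,-1.5,0],[3.92,0,0,-3.5,0],[3.92,0,0,-5.5,0],[3.92,0,0,-7.5,0],[3.92,0,0,-9.5,0]]]';python3 - <<'E'
from h import *
say()
p,d,i=snap("wrist","w12"); W=cloud(i,d); print([np.median(W[v,245:258,2]).round(4) for v in (90,130,170,210,250,290)])
to([.557,-.084,.20],107.3)
E
```

```text
clock: 23.92
eef_pos: [0.6297, 0.325, 0.1874]
tool_rot: [0.083, 0.996, 0.004, -0.015]
ft_force: [-0.1, 0.4, -2.0]
grip_width: 0.0393
clk 23.93 P [0.6297 0.325  0.1874] xaxis [-0.986  0.166  0.031] yaw 170.46 z [-0.03  0.01 -1.  ] F [-0.1  0.4 -2. ] T [-0.04 -0.02  0.06] g 0.0393 j [ 0.47  0.72  0.62  1.49  0.02 -0.94]
[np.float64(0.2113), np.float64(0.2115), np.float64(0.2111), np.float64(0.2118), np.float64(0.2116), np.float64(0.2113)]
shift cm [  0.52 -41.6   -1.23]
roll 63.16
```

View pics/w12.png

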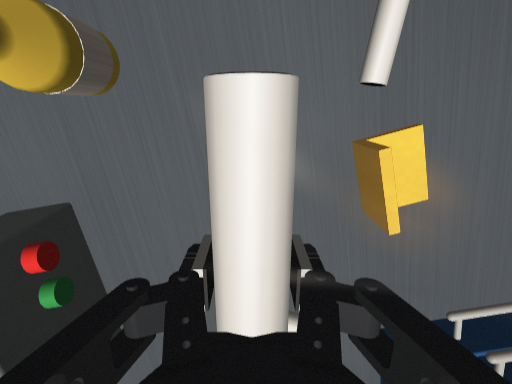

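The tube is held firmly and straight between the pads (column 251). Carry it.

```bash
python3 -m inch '[[[3.92,0,-1.5,-1.2,2],[3.92,0,-4.5,-1.2,6],[3.92,0,-8,-1.2,11],[3.92,0,-11.5,-1.2,16],[3.92,0,-15,-1.2,21]]]';python3 - <<'E'
from h import *
say()
to([.557,-.084,.20],107.3)
E
```

```text
clock: 24.6
eef_pos: [0.6056, 0.1753, 0.2021]
tool_rot: [0.266, 0.964, 0.002, -0.014]
ft_force: [-0.4, -0.5, -1.6]
grip_width: 0.0394
clk 24.6 P [0.6056 0.1753 0.2021] xaxis [-0.858  0.512  0.028] yaw 149.18 z [-0.025  0.012 -1.   ] F [-0.4 -0.5 -1.6] T [-0.11 -0.07  0.01] g 0.0394 j [ 0.27  0.54  0.34  1.39  0.02 -0.76]
shift cm [ -9.11 -24.76   0.03]
roll 41.88
```

```bash
python3 -m inch '[[[3.92,-1,-2.5,0,4],[3.92,-2.2,-6,0,10],[3.92,-3.5,-9.5,0,16],[3.92,-4.8,-13,0,22],[3.92,-6,-16.5,0,27]]]';python3 - <<'E'
from h import *
say()
to([.557,-.084,.20],107.3)
E
```

```text
clock: 25.22
eef_pos: [0.5715, 0.0008, 0.2014]
tool_rot: [0.485, 0.874, -0.001, -0.014]
ft_force: [0.5, 0.4, -1.8]
grip_width: 0.0394
clk 25.23 P [0.5715 0.0008 0.2014] xaxis [-0.528  0.849  0.023] yaw 121.89 z [-0.025  0.012 -1.   ] F [ 0.5  0.4 -1.8] T [-0.02 -0.1   0.  ] g 0.0394 j [-0.    0.42  0.15  1.32  0.01 -0.56]
shift cm [-6.43 -5.71  0.08]
roll 14.59
```

```bash
python3 -m inch '[[[3.92,-2,-1.8,0,4],[3.92,-4,-3.5,0,9],[3.92,-5.5,-5,0,13],[3.92,-6.4,-5.7,0,14.6],[3.92,-6.4,-5.7,0,14.6]]]';python3 - <<'E'
from h import *
say()
to([.557,-.084,.20],107.3)
snap("wrist","w13"); p,d,i=snap("scene","s13"); b=cv2.cvtColor(p,cv2.COLOR_RGB2BGR)[120:280,120:340]; cv2.imwrite("pics/s13c.png",cv2.resize(b,None,fx=3.5,fy=3.5))
snap("top","t13")
E
```

```text
clock: 25.85
eef_pos: [0.5568, -0.0842, 0.2009]
tool_rot: [0.593, 0.805, -0.003, -0.014]
ft_force: [-0.2, 0.1, -1.5]
grip_width: 0.0393
clk 25.85 P [ 0.5568 -0.0842  0.2009] xaxis [-0.296  0.955  0.019] yaw 107.23 z [-0.025  0.012 -1.   ] F [-0.2  0.1 -1.5] T [ 0.   -0.01 -0.02] g 0.0393 j [-0.15  0.41  0.12  1.31  0.01 -0.46]
shift cm [0.02 0.03 0.09]
roll -0.07
```

View pics/w13.png

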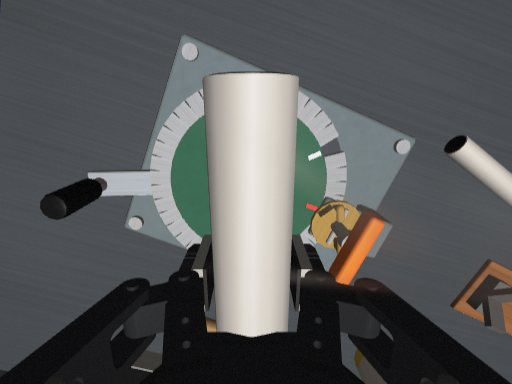

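View pics/s13c.png

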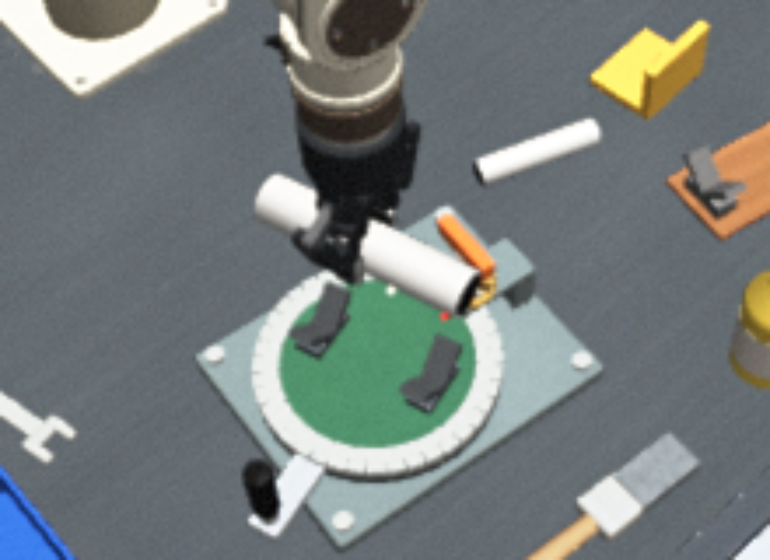

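Run:
```python
from h import *
for tag in("s6","w5"):
    p,d,i=load(tag); W=cloud(i,d); V=cv2.cvtColor(p,cv2.COLOR_RGB2HSV)
    m=(V[...,2]<95)&(V[...,1]<90)&(W[...,2]>.046)&(W[...,2]<.08)&(np.hypot(W[...,0]-.557,W[...,1]+.084)<.085)
    m=cv2.morphologyEx(m.astype(np.uint8),cv2.MORPH_OPEN,np.ones((2,2)))
    n,l,st,c=cv2.connectedComponentsWithStats(m); C=[]
    for k in range(1,n):
        if st[k,4]>60:
            q=W[l==k]; r=cv2.minAreaRect((q[:,:2]*1000).astype(np.float32)); print(tag,c[k].round(),st[k,4],np.round(r[0],1),np.round(r[1],1),round(r[2],1),q[:,2].min().round(3),q[:,2].max().round(3)); C.append(r[0])
    if len(C)==2: a,b=map(np.array,C); print(' mid',(a+b)/2,'deg',np.degrees(np.arctan2(*(b-a)[::-1])),np.hypot(*(b-a)))
p,d,i=load("w13"); W=cloud(i,d); P,R=tool()
for v in (90,150,210,270): q=W[v,200:300]; q=q[(q[:,2]>.19)&(q[:,2]<.235)]; x=(q-P)@R[:,0]; print(v,x.min().round(4),x.max().round(4),'top',np.percentile(q[:,2],95).round(4), 'y',((q-P)@R[:,1]).mean().round(3))
p,d,i=load("t13"); W=cloud(i,d); S=cv2.cvtColor(p,cv2.COLOR_RGB2HSV)
t=(S[...,1]<50)&(S[...,2]>110)&(W[...,2]>.185)&(W[...,2]<.235)&(np.hypot(W[...,0]-.557,W[...,1]+.084)<.12)
q=W[t]; s=(q[:,:2]-P[:2])@[np.cos(np.radians(17.3)),np.sin(np.radians(17.3))]; print('tube along from top',s.min(),s.max())
p,d,i=load("s13"); W=cloud(i,d); S=cv2.cvtColor(p,cv2.COLOR_RGB2HSV)
t=(S[...,1]<50)&(S[...,2]>110)&(W[...,2]>.185)&(W[...,2]<.235)&(np.hypot(W[...,0]-.557,W[...,1]+.084)<.12)
q=W[t]; u=np.array([np.cos(np.radians(17.3)),np.sin(np.radians(17.3))]); s=(q[:,:2]-P[:2])@u; print('scene',s.min(),s.max())
for a,b in((-.08,-.05),(.05,.09)): k=(s>a)&(s<b); print('top z',np.percentile(q[k,2],95))
```

```text
s6 [213. 212.] 130 [ 783.1 -276.4] [ 48.8 733.9] 57.0 0.035 1.094
s6 [245. 227.] 141 [609.9 -58.4] [20.  73.8] 18.7 0.031 0.076
 mid [ 696.50604248 -167.37229347] deg 128.4754690649386 278.4999745750596
w5 [227.  52.] 2028 [502.3 -93.5] [43.1 81.4] 1.2 0.036 0.349
w5 [167. 147.] 1666 [581.8 -72.8] [106.   65.3] 12.5 0.036 0.349
 mid [542.0743103  -83.14791489] deg 14.650232865652713 82.20760086208477
90 -0.0213 0.0163 top 0.2272 y -0.084
150 -0.0217 0.0167 top 0.2271 y -0.062
210 -0.0207 0.0166 top 0.2261 y -0.037
270 -0.0239 0.0189 top 0.2262 y -0.008
tube along from top 0.03666367355339311 0.09341353999019542
scene -0.09020168416349007 0.09165622434850436
top z 0.22929781070009883
top z 0.22490143287853204
```

```bash
python3 -m inch '[[[3.92,0.05,0,2,0],[3.92,0.1,0,5,0],[3.92,0.1,0,8,0],[3.92,0.1,0,10.5,0],[3.92,0.1,0,11.6,0]]]';python3 -m inch '[[[3.92,0,0,0,0],[3.92,0,0,0,0],[3.92,0,0,0,0],[3.92,0,0,0,0],[3.92,0,0,0,0]]]';python3 - <<'E'
from h import *
say()
to([.5567,-.083,.0735],107.3)
p,d,i=snap("scene","s14"); b=cv2.cvtColor(p,cv2.COLOR_RGB2BGR)[150:270,160:310]; cv2.imwrite("pics/s14c.png",cv2.resize(b,None,fx=4.5,fy=4.5))
E
```

```text
clock: 26.62
eef_pos: [0.5529, -0.0795, 0.0831]
tool_rot: [0.591, 0.806, -0.003, -0.015]
ft_force: [0.9, -0.1, -2.1]
grip_width: 0.0392
clock: 27.25
eef_pos: [0.5531, -0.0796, 0.0835]
tool_rot: [0.591, 0.806, -0.003, -0.015]
ft_force: [-0.9, -0.6, -1.7]
grip_width: 0.0393
clk 27.25 P [ 0.5531 -0.0796  0.0835] xaxis [-0.3    0.954  0.02 ] yaw 107.45 z [-0.028  0.012 -1.   ] F [-0.9 -0.6 -1.7] T [-0.05 -0.04 -0.01] g 0.0393 j [-0.15  0.49 -0.06  1.04  0.01 -0.45]
shift cm [-0.45  0.26  0.99]
roll 0.15
```

View pics/s14c.png

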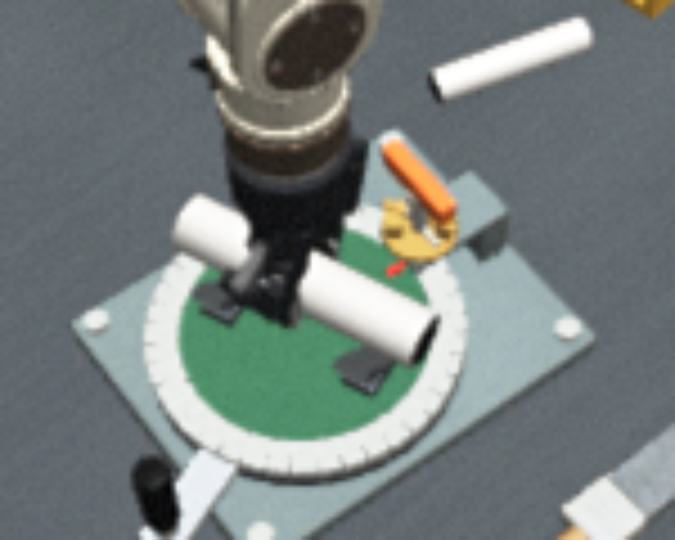

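```bash
python3 -m inch '[[[3.92,-0.2,0.1,0,0],[3.92,-0.4,0.25,0.2,0],[3.92,-0.45,0.25,0.4,0],[3.92,-0.45,0.25,0.6,0],[3.92,-0.45,0.25,0.7,0]]]';python3 - <<'E'
from h import *
say()
to([.5567,-.083,.0713],107.3)
E
```

```text
clock: 27.92
eef_pos: [0.5564, -0.0829, 0.0759]
tool_rot: [0.591, 0.806, -0.003, -0.015]
ft_force: [0.3, -0.2, -1.8]
grip_width: 0.0393
clk 27.93 P [ 0.5564 -0.0829  0.0759] xaxis [-0.3    0.954  0.021] yaw 107.45 z [-0.028  0.013 -1.   ] F [ 0.3 -0.2 -1.8] T [-0.03 -0.03  0.01] g 0.0393 j [-0.15  0.51 -0.06  1.03  0.01 -0.46]
shift cm [-0.02  0.04  0.46]
roll 0.15
```

```bash
python3 -m inch '[[[3.92,0,0,0.1,0],[3.92,0,0,0.2,0],[3.92,0,0,0.25,0],[3.92,0,0,0.3,0],[3.92,0,0,0.3,0]]]';python3 - <<'E'
from h import *
say()
E
```

```text
clock: 28.55
eef_pos: [0.5565, -0.0831, 0.0732]
tool_rot: [0.592, 0.806, -0.003, -0.015]
ft_force: [-0.7, -1.5, -1.2]
grip_width: 0.0397
clk 28.55 P [ 0.5565 -0.0831  0.0732] xaxis [-0.3    0.954  0.02 ] yaw 107.44 z [-0.028  0.012 -1.   ] F [-0.7 -1.5 -1.2] T [-0.15 -0.08 -0.01] g 0.0397 j [-0.15  0.51 -0.06  1.02  0.01 -0.46]
```

Contact is beginning: lateral force is changing and z load is easing.

```bash
python3 -m inch '[[[3.92,0,0,0.05,0],[3.92,0,0,0.1,0],[3.92,0,0,0.15,0],[3.92,0,0,0.15,0],[3.92,0,0,0.15,0]]]';python3 - <<'E'
from h import *
say()
E
```

```text
clock: 29.18
eef_pos: [0.5568, -0.0834, 0.0722]
tool_rot: [0.592, 0.806, -0.003, -0.014]
ft_force: [-1.3, -1.4, 4.4]
grip_width: 0.0395
clk 29.18 P [ 0.5568 -0.0834  0.0722] xaxis [-0.3    0.954  0.019] yaw 107.43 z [-0.027  0.012 -1.   ] F [-1.3 -1.4  4.4] T [-0.33  0.08  0.02] g 0.0395 j [-0.15  0.51 -0.07  1.02  0.01 -0.46]
```

```bash
python3 -m inch '[[[3.92,0,0,0.05,0],[3.95,0,0,0.1,0],[3.98,0,0,0.1,0],[4.0,0,0,0.05,0],[4.05,0,0,0,0]]]';python3 -m inch '[[[4.1,0,0,0,0],[4.2,0,0,0,0],[4.4,0,0,0,0],[4.7,0,0,0,0],[5.2,0,0,0,0]]]';python3 - <<'E'
from h import *
say()
snap("wrist","w15"); p,d,i=snap("scene","s15"); b=cv2.cvtColor(p,cv2.COLOR_RGB2BGR)[150:270,160:310]; cv2.imwrite("pics/s15c.png",cv2.resize(b,None,fx=4.5,fy=4.5))
E
```

```text
clock: 29.8
eef_pos: [0.5569, -0.0833, 0.0718]
tool_rot: [0.592, 0.806, -0.003, -0.014]
ft_force: [1.9, -1.8, 0.3]
grip_width: 0.0404
clock: 30.42
eef_pos: [0.5567, -0.0831, 0.0716]
tool_rot: [0.591, 0.806, -0.003, -0.015]
ft_force: [0.5, 0.2, 0.1]
grip_width: 0.0521
clk 30.43 P [ 0.5567 -0.0831  0.0716] xaxis [-0.3    0.954  0.02 ] yaw 107.45 z [-0.027  0.012 -1.   ] F [0.5 0.2 0.1] T [ 0.05 -0.04 -0.02] g 0.0521 j [-0.15  0.51 -0.07  1.02  0.01 -0.46]
```

View pics/s15c.png

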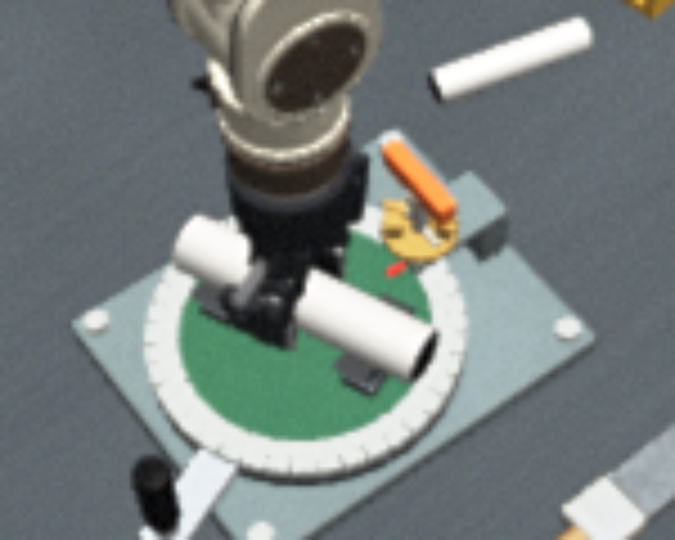

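View pics/w15.png

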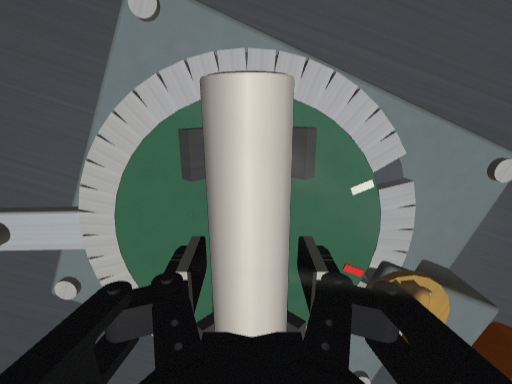

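```bash
python3 -m inch '[[[6.5,0,0,0,0],[6.5,0,0,0,0],[6.5,0,0,-3,0],[6.5,0.1,0,-7,0],[6.5,0.3,0,-12,0]]]';python3 -m inch '[[[6.5,-2,3,-3,0],[6.5,-5,7,-5,0],[6.5,-8,11,-5,0],[6.5,-12,15,-5,0],[6.5,-15,18,-5,0]]]';python3 - <<'E'
from h import *
say()
p,d,i=snap("scene","s16"); b=cv2.cvtColor(p,cv2.COLOR_RGB2BGR)[150:270,160:310]; cv2.imwrite("pics/s16c.png",cv2.resize(b,None,fx=4.5,fy=4.5))
snap("top","t16")
say()
E
```

```text
clock: 31.15
eef_pos: [0.5583, -0.0817, 0.192]
tool_rot: [0.592, 0.806, -0.004, -0.016]
ft_force: [0.3, 0.5, 0.5]
grip_width: 0.065
clock: 31.78
eef_pos: [0.7658, -0.1689, 0.2286]
tool_rot: [0.591, 0.806, -0.001, -0.009]
ft_force: [44.3, -10.3, 65.8]
grip_width: 0.0652
clk 31.77 P [ 0.7658 -0.1689  0.2286] xaxis [-0.3    0.954  0.013] yaw 107.47 z [-0.015  0.009 -1.   ] F [ 44.3 -10.3  65.8] T [-0.69 -3.11 -0.02] g 0.0652 j [-0.22  1.    1.28  1.86  0.01 -0.52]
clk 31.88 P [ 0.7596 -0.1696  0.2112] xaxis [-0.297  0.954  0.029] yaw 107.28 z [-0.047  0.016 -0.999] F [ 3.4 -1.  -3.2] T [-0.08 -0.3  -0.  ] g 0.0651 j [-0.22  1.02  1.26  1.86  0.01 -0.52]
```

View pics/s16.png

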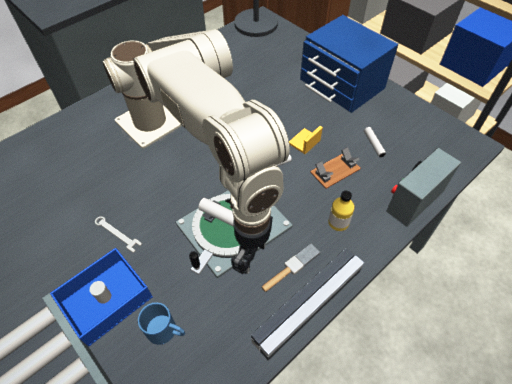

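View pics/t16.png

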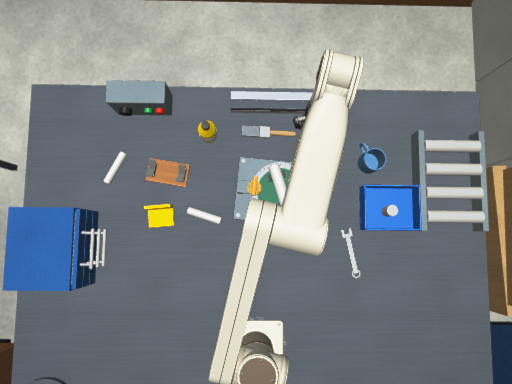

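I misread the sign: that retreat went outward to the edge of reach, touching nothing, with a 66 N inertial spike. Bring it back inward and up.

Run:
```python
from h import *
say(); to([.62,-.17,.24]); to([.42,-.25,.26])
```

```text
clk 31.88 P [ 0.7596 -0.1696  0.2112] xaxis [-0.297  0.954  0.029] yaw 107.28 z [-0.047  0.016 -0.999] F [ 3.4 -1.  -3.2] T [-0.08 -0.3  -0.  ] g 0.0651 j [-0.22  1.02  1.26  1.86  0.01 -0.52]
shift cm [  4.19 -13.44  -2.21]
shift cm [  2.55 -34.98  -3.39]
```

```bash
python3 -m inch '[[[6.5,0.5,-1.5,0,0],[6.5,1,-3.5,0,0],[6.5,2,-6.5,-0.5,0],[6.5,3,-10,-1.5,0],[6.5,4,-13.4,-2.2,0]]]';python3 - <<'E'
from h import *
say(); to([.42,-.25,.26])
E
```

```text
clock: 32.5
eef_pos: [0.6204, -0.1717, 0.2417]
tool_rot: [0.592, 0.805, -0.007, -0.022]
ft_force: [0.4, -0.7, 0.4]
grip_width: 0.0653
clk 32.5 P [ 0.6204 -0.1717  0.2417] xaxis [-0.297  0.954  0.027] yaw 107.3 z [-0.044  0.015 -0.999] F [ 0.4 -0.7  0.4] T [ 0.   -0.06 -0.02] g 0.0653 j [-0.27  0.58  0.51  1.54  0.   -0.57]
shift cm [ -1.47 -21.52  -1.06]
```

```bash
python3 -m inch '[[[6.5,-0.3,-4,-0.3,0],[6.5,-0.6,-8,-0.6,0],[6.5,-1,-13,-0.9,0],[6.5,-1.4,-18,-1,0],[6.5,-1.5,-21.5,-1,0]]]';python3 -m inch '[[[6.5,-2,-2,0,0],[6.5,-5,-4,0,0],[6.5,-8,-6,0,0],[6.5,-8,-6,0,0],[6.5,-8,-6,0,0]]]';python3 - <<'E'
from h import *
say()
p,d,i=snap("scene","s17"); b=cv2.cvtColor(p,cv2.COLOR_RGB2BGR)[150:270,160:310]; cv2.imwrite("pics/s17c.png",cv2.resize(b,None,fx=4.5,fy=4.5))
snap("top","t17"); snap("wrist","w17")
for n in("s17","t17"):
    p,d,i=load(n); W=cloud(i,d); S=cv2.cvtColor(p,cv2.COLOR_RGB2HSV)
    t=(S[...,1]<45)&(S[...,2]>110)&(W[...,2]>.06)&(W[...,2]<.11)&(np.hypot(W[...,0]-.557,W[...,1]+.084)<.11)
    q=W[t]; u=np.array([np.cos(np.radians(17.3)),np.sin(np.radians(17.3))]); s=(q[:,:2]-[.557,-.084])@u; w=(q[:,:2]-[.557,-.084])@[-u[1],u[0]]
    a=np.linalg.eigh(np.cov(q[:,:2].T))[1][:,1]; print(n,t.sum(),'along',s.min().round(4),s.max().round(4),'across',np.percentile(w,[2,98]).round(4),'deg',np.degrees(np.arctan2(a[1],a[0])),'top z',np.percentile(q[:,2],95),[np.percentile(q[(s>x)&(s<x+.03),2],90).round(4) for x in(-.08,-.04,.0,.05)])
    T=mask(p,3,16,150,150)>0; T&=(W[...,2]>.11)&(W[...,2]<.16)&(np.hypot(W[...,0]-.566,W[...,1]-.011)<.06); print('T z',np.percentile(W[T][:,2],[50,95]))
E
```

```text
clock: 33.12
eef_pos: [0.419, -0.251, 0.2611]
tool_rot: [0.593, 0.805, -0.007, -0.02]
ft_force: [1.3, -0.6, -0.2]
grip_width: 0.0648
clock: 33.75
eef_pos: [0.3857, -0.345, 0.2619]
tool_rot: [0.593, 0.805, -0.007, -0.019]
ft_force: [-0.7, -0.3, -0.1]
grip_width: 0.0651
clk 33.75 P [ 0.3857 -0.345   0.2619] xaxis [-0.296  0.955  0.024] yaw 107.25 z [-0.039  0.013 -0.999] F [-0.7 -0.3 -0.1] T [ 0.03 -0.09  0.02] g 0.0651 j [-0.72  0.3   0.13  1.44 -0.02 -1.02]
s17 813 along -0.089 0.0931 across [-0.0193  0.0313] deg -160.6917727214755 top z 0.09783691246170952 [np.float64(0.0964), np.float64(0.0967), np.float64(0.0961), np.float64(0.0975)]
T z [0.13043547 0.13442188]
t17 581 along -0.0879 0.0926 across [-0.0186  0.0189] deg -162.07144755766132 top z 0.09919956534317056 [np.float64(0.0955), np.float64(0.0968), np.float64(0.0977), np.float64(0.098)]
T z [0.13052835 0.13392002]
```

View pics/s17c.png

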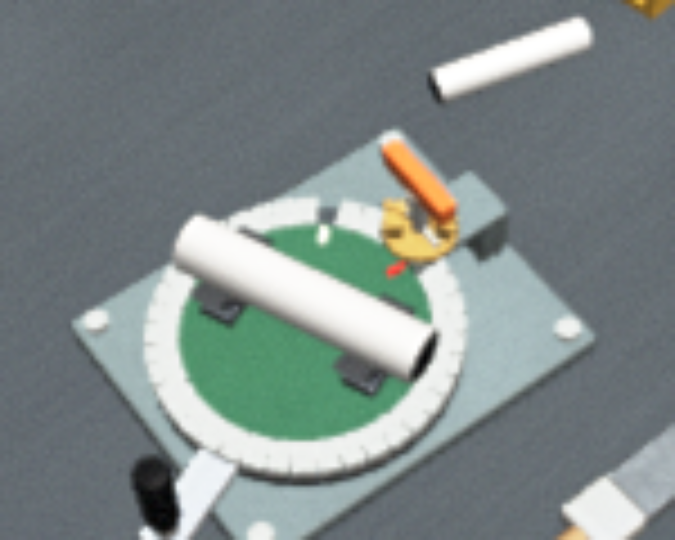

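View pics/t17.png

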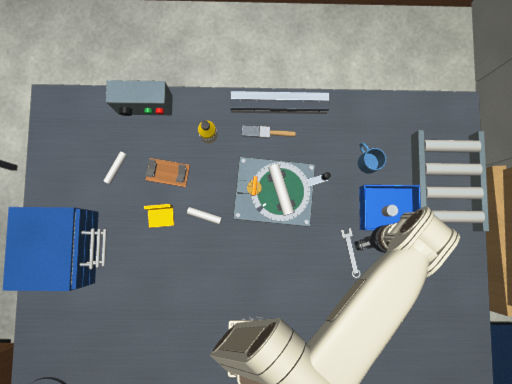

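Tube is seated in both V blocks: axis 17.9–19.3° against 17.3°, centred along the groove to about 2 mm, top at 0.096. The plunger is down, the bystanders are where they were at the start, and the robot is clear.

Run:
```python
from workcell import ticket
print(ticket.job_done())
```

```text
the job is handed in; nothing more can be done
None
```

I carried out the whole job in order and handed it in at about 34 s; no verdict was reported.

**What I did**
- Parked the plunger in its rest notch and let go. The T grip stood about 14 mm higher and turned.
- Swung the swivel to the far stop, at about 45.8°, with the red mark at the plunger.
- Turned the plunger back and let it drop fully. The T grip height is the same as at the start.
- Carried the largest tube with the jaws set only about 0.8 mm under its diameter, and lowered it with contact forces under about 7 N.

**Last checks**
- **Tube position:** it is in both V blocks, centred to within about 3 mm along the grooves and under 1 mm across in the top view. Its top is at about 0.096–0.099 m, against 0.096 m expected.
- **Tube alignment:** it measured 0.6° off in the top view and 2.0° off in the scene view, against a limit of 3.4°.
- **Surroundings:** the bystanders look unmoved in the top image, and the robot is clear of everything.

**What disagreed or is uncertain**
- **Wrong-way retreat:** after releasing the tube I misread a sign and moved outward to the edge of reach. Joint 3 read 1.28, which is its limit, and the wrist force reached about 80 N for a moment (limit 120 N). The pictures show no collision. I can't rule out that the joint limit was counted as passed.
- **Scene view across the groove:** this reading was skewed to one side (-19 to +31 mm), where the top view gave ±19 mm. I took it to include a V block edge and trusted the top view.
- **Grip force on the tube:** this could not be measured directly. I only inferred it from how far the jaws were closed.

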